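# Free the samples from a jammed analyser

## Robot

A 7-joint arm with a two-finger parallel gripper is mounted at the origin on the work surface. World frame = base frame: x ahead of the robot, y to its left, z up, the work surface at z = 0. Lengths are in m, angles in rad, forces in N, time in s.
With the tool pointing down it reaches from about 0.35 to 0.9 m from the base axis. Payload 8.1 kg.
Tool frame: the origin (TCP) lies on the centre line of the jaws, within the pads' length; the fingertips stand arm.tips_ahead ahead of it and the grasp point (between the pads) lies 8 mm behind it (arm.tips_ahead is the distance from the TCP to the fingertips, in m); z points along the fingers, y is the direction in which the jaws open and shut (so a half turn about z gives the same grasp; the last joint's range is limited). The gripper opens to 92 mm and grips with 3 to 60 N. Pads are 19 mm wide; open, the fingers measure 130 mm over their backs; the gripper's body (75 mm by 190 mm) begins 47 mm behind the grasp point.
Start: joints at [1.099, 0.434, 0.025, 1.573, -0.012, 1.134, -0.075], TCP at [0.225, -0.583, 0.238] pointing down, gripper open.
Joint ranges: [-2.62, 2.62], [-0.44, 2.09], [-1.27, 1.32], [0.08, 2.57], [-1.32, 4.46], [0.12, 2], [-2.74, 2.74]. Speed limits (rad/s): [2.22, 2.22, 3.01, 3.01, 3.14, 3.14, 3.14].

## Interface

Orientations are given as a rotation vector (axis times angle).
In Python, from cell import arm gives the robot as it stands. The module is installed in compiled form; this text tells all that it offers.
- The arm moves only by the tool jog_arm, never from a script. Its argument "moves" is a list of rows, each an object with "twist": the turn, a rotation vector about the tool's x, y, z in units of 10 degrees (1.0 is 10 degrees), a list of three; "xyz": the shift along the tool's x, y, z in units of 60 mm (1.0 is 60 mm), a list of three; "grip": the closure, from -1 (fully open) to 1 (shut). A call has 1 to 5 rows; each row is the pose to reach, as a shift and turn from the pose commanded when the call began, along the tool's axes at that moment; what a row does not reach only later rows make up. A row lasts 1/8 s, in which the tool goes at most 62.5 mm and 10.7 degrees, less where a joint would pass 70% of its speed; a pose out of reach is approached as far as the arm can. A call with a gripper value outside its range is refused whole. The fingers move at their own pace and stop on an object; "force" is the grip in N (left out, the last holds). Time passes only in rows, so rows that repeat a pose let the fingers close. It gives the time, the measured TCP pose, the force and the opening at its end, in the units of the state.
- arm.observe(): the state, without advancing time (a new reading comes with each control period).
- arm.get_image(name): name is "side" or "top" or "wrist"; returns the picture (384x512x3 uint8, blue, green, red); there is no depth.
- arm.camera_params(name): a dict with "mtx" (3x3 intrinsics, pixels), "k1" (the pictures are not rectified: a ray, as slopes to the right and down, at radius r is drawn at 1 + k1 r^2 times it, then the intrinsics apply), "T" (4x4, takes a point from camera to world coordinates); the wrist camera has in their place "T_tool_cam" (4x4, takes a point from camera to tool coordinates, whose origin is the TCP and whose axes are the flange's). Camera axes: x right, y down, z forward; pixel columns grow to the right and rows downward; lengths in m; the calibration is good to about 2 mm. A picture is of the moment at which its call begins: read the wrist's pose just before it. camera_params takes no time and is no camera call.
- arm.sign_off(): hands the job in, once; it reports no verdict.
The state is a dict: "clock": time; "joints": joint angles; "dq": joint speeds; "joint_efforts": joint torques, N m; "position": TCP position; "ee_rot": TCP orientation; "force": force on the tool from outside, world axes, zero at the start; "ft_torque": the same for the moment, N m; "width": opening from 0.0 (shut) to 1.0 (fully open).
Only numpy, scipy, OpenCV 4.12 (cv2) and the standard library are available. Lean on these libraries where they do the work, as an engineer would, in place of code of your own. Each camera call takes 0.05 s, during which the arm holds its last target. There are 200 camera calls.

## Task

The analyser has jammed with its hood locked: switch it off by pressing the green power button fully down and letting it up, then push the release rod down through the yellow-edged service slot until the catch lets go and the hood springs fully open. Stand the rod back in its metal stand and move every sample tube from the carousel into the white rack, upright and fully down, one to a place, without dropping or knocking over any. Once the tubes are all out, shut the hood until its catch holds it, and only then press the power button fully down and let it up to switch on again; leave the beaker, the tip box and the reagent bottle where they stand.

Things in the scene. Friction and masses are not known exactly. Their poses are not given: they have to be found in the camera images.
- analyser: white chemistry analyser with a blue front stripe, fixed on the bench. Origin on the bench under the carousel's axis; x to its rear, y to its left, z up. Its body spans x -120..170, y -200..125 mm; flat deck 135 mm above the bench; a raised rear housing (x 118..170) is 175 mm high. The open chamber under the hood spans x -88..88, y -85..100 mm
- power (a joint): travel of the round green spring push button on the deck right of the hood: 0 up, 0.006 m fully down. It springs back by itself; bottoms at about 4.5 N
- power_top (a point): centre of the top face of the power button when read (it moves with the button); button 32 mm across; let up, its top is 22 mm above the deck and 10 mm above the 12 mm high black collar (48 mm across) around it
- slot (a point): centre of the yellow-edged service slot in the deck, level with the deck's top; 26 mm long along the analyser's x, 12 mm wide along its y; deck 6 mm thick. The catch's steel tab lies hidden 40 mm below the deck under the slot
- catch (a joint): slide of the spring catch: 0 home, 0.0125 m at its stop. The tab goes down 0.8 of this value (10 mm at the stop) and slips 0.6 of it to the analyser's right; pressing it takes 4 N at first and about 9 N at the stop; the hood is freed at about 0.0075
- hood (a joint): angle of the clear hood with its grey frame: 0 shut, 1.75 rad fully open. Caught, it reads about 0.00; freed, it swings up by itself within about 3 s and its spring holds it open. Shutting it takes 2 to 4 N at the free edge, then some 8 to 15 N at the end to snap the catch; pushed to the bottom (-0.01) it is caught and stays shut
- hood_hinge (a point): middle of the hood's hinge line, which runs along the analyser's x on the left of the chamber at deck height. Shut, the hood reaches 208 mm from it to the analyser's right, is 200 mm wide and 28 mm high above the deck; it swings up and over to the left, and to shut it its outside is pushed back
- hood_edge (a point): point on the outside (top) face of the hood, mid-width, 10 mm in from its free edge; moves with the hood
- carousel: sample carousel inside the analyser, fixed, six upright wells on a 48 mm radius, 18 mm square inside, 50 mm deep. Origin at the centre of its underside, 20 mm above the bench; well floors 15 mm above it, so a tube's foot is 35 mm above the bench
- rod: release rod standing in its stand: steel stem 8 mm thick with a round tip, 95 mm long, a black collar (26 mm across, 6 mm thick), then an orange round handle 18 mm thick, 101 to 155 mm from the tip; 60 g. Origin at the tip, z towards the handle
- stand: loose aluminium block 70 x 70 x 70 mm, 500 g, that keeps the rod upright. Origin at the centre of its underside, z up
- stand_hole0 (a point): mouth of the stand's hole, in the middle of its top, 70 mm above its foot; 11 mm wide, 62 mm deep, chamfered 3 mm
- rack: loose white tube rack 140 x 96 x 66 mm, 450 g, with 4 x 2 places. Origin at the centre of its underside, x along its length, z up; floor 6 mm thick, so a seated tube's foot is 6 mm above the origin. The places are 19 mm square, centred at x -45, -15, 15, 45 mm and y -22.5, 22.5 mm
- tube0: capped sample tube with a red cap, 110 mm long, 15 mm thick, round foot; cap 18 mm thick, from 88 to 110 mm; 18 g. Origin at the foot, z towards the cap. Absent in some starts
- tube1: capped sample tube with a purple cap, 110 mm long, 15 mm thick, round foot; cap 18 mm thick, from 88 to 110 mm; 18 g. Origin at the foot, z towards the cap. Absent in some starts
- tube2: capped sample tube with a yellow cap, 110 mm long, 15 mm thick, round foot; cap 18 mm thick, from 88 to 110 mm; 18 g. Origin at the foot, z towards the cap. Absent in some starts
- tube3: capped sample tube with a red cap, 110 mm long, 15 mm thick, round foot; cap 18 mm thick, from 88 to 110 mm; 18 g. Origin at the foot, z towards the cap. Absent in some starts
- tube4: capped sample tube with a purple cap, 110 mm long, 15 mm thick, round foot; cap 18 mm thick, from 88 to 110 mm; 18 g. Origin at the foot, z towards the cap. Absent in some starts
- tube5: capped sample tube with a blue cap, 110 mm long, 15 mm thick, round foot; cap 18 mm thick, from 88 to 110 mm; 18 g. Origin at the foot, z towards the cap. Absent in some starts
- beaker: glass beaker, 72 mm across, 95 mm high, bystander; origin under its centre
- tipbox: red pipette tip box 85 x 120 x 56 mm, bystander; origin under its centre
- reagent: brown reagent bottle, 60 mm across, 130 mm high, bystander; origin under its centre
There are look-alikes about, which are no part of the job. What is meant by the rod is not turquoise, and is the smaller of those in its own colour.

How it is judged:
By the outcome, as a careful person would: the job done as asked, in the order asked, and still so for the second after the job is handed in, with the robot touching nothing.
Of tube0, tube1, tube2, tube3, tube4, tube5 only 2 to 4 are there at a start; the rules pass over those that are not, and their reading is None.
At some moment in a run one of rack, stand may be knocked a few centimetres aside while the robot is not near it.
It also fails if it takes over 210 s, if anything falls off the work surface, if the arm or the gripper's body presses on something with over 40 N, if the wrist force passes 120 N, or if a joint passes its speed limit or range.

## Working session

There is one attempt and no reset: what is moved stays moved. The work goes in short steps, Python scripts to look and compute and a tool call to move; the robot and the scene stay as the last step left them, time stands still between calls to the robot, and variables do not carry over. Pictures are saved under pics/ and viewed, about 12 in all and at most 16, crops included, and the job is handed in when it is done.

Besides the shell and the picture viewer there is one more tool, called after "Emit:" as a command line: name --argument value ..., lists and objects as JSON in quotes. jog_arm: Moves the arm, as the interface text tells. Its arguments: {"type":"object","properties":{"moves":{"type":"array","items":{"type":"object","properties":{"twist":{"type":"array","items":{"type":"number"}},"xyz":{"type":"array","items":{"type":"number"}},"grip":{"type":"number"}}}},"force":{"type":"number"}},"required":["moves"]}

```bash
mkdir -p pics
python3 - <<'E'
from cell import arm
import cv2,numpy as np
print(arm.observe(), arm.tips_ahead)
for n in("side","top"):
    cv2.imwrite(f"pics/{n}0.png",arm.get_image(n)); p=arm.camera_params(n);print(n,p)
cv2.imwrite("pics/wrist0.png",arm.get_image("wrist"));print(arm.camera_params("wrist"))
a=cv2.imread("pics/side0.png");b=cv2.imread("pics/top0.png")
E
```

```text
{'clock': 0.0, 'joints': array([ 1.09940813,  0.43523544,  0.02496727,  1.57410572, -0.01156628,
        1.13398511, -0.07509961]), 'dq': array([ 2.13449501e-03, -4.52333025e-05, -1.39710554e-03, -1.30037210e-03,
        1.98560955e-03,  1.04377133e-03, -3.46614242e-04]), 'joint_efforts': array([ 2.67633186e-04, -6.67854810e+01,  9.84998792e-01, -3.14472234e+01,
       -6.05512317e-02,  4.28642775e-02,  1.39217750e-04]), 'position': array([ 0.22506537, -0.58253894,  0.23693382]), 'ee_rot': array([-3.08685340e+00, -5.75657730e-01,  7.21001118e-04]), 'force': array([-0.02727608,  0.80249429, -0.0935129 ]), 'ft_torque': array([0.0313485 , 0.01943458, 0.03812258]), 'width': 0.9996315326364188} 0.011
side {'mtx': array([[352.691134 ,   0.       , 261.3171506],
       [  0.       , 352.691134 , 195.9181164],
       [  0.       ,   0.       ,   1.       ]]), 'k1': 0.007817621212800423, 'T': array([[-0.44753536, -0.71633236,  0.53533172,  0.05399708],
       [-0.89425923,  0.36085445, -0.26473475,  0.19002604],
       [-0.00353876, -0.59720349, -0.80208196,  0.94862257],
       [ 0.        ,
[... 335 characters left out ...]
 ,  0.00387373, -0.08939381],
       [-0.00345633, -0.17972873, -0.98371014,  1.45887823],
       [ 0.        ,  0.        ,  0.        ,  1.        ]])}
{'mtx': array([[332.62428477,   0.        , 254.96968634],
       [  0.        , 332.62428477, 191.9198564 ],
       [  0.        ,   0.        ,   1.        ]]), 'k1': -0.08250757190860845, 'T_tool_cam': array([[ 2.73603354e-04, -9.61160341e-01, -2.75990443e-01,
         7.50957053e-02],
       [ 9.99999883e-01,  3.72970297e-04, -3.07550271e-04,
         1.60526906e-04],
       [ 3.98541360e-04, -2.75990327e-01,  9.61160330e-01,
        -1.47403116e-01],
       [ 0.00000000e+00,  0.00000000e+00,  0.00000000e+00,
         1.00000000e+00]])}
```

View pics/top0.png

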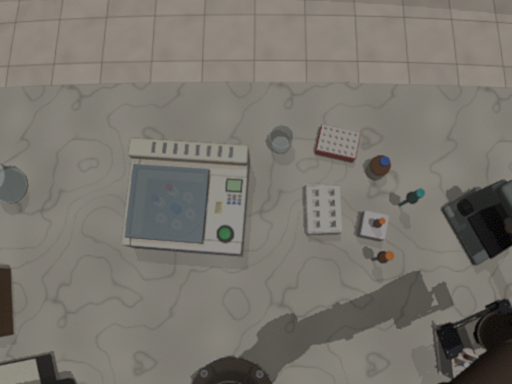

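View pics/side0.png

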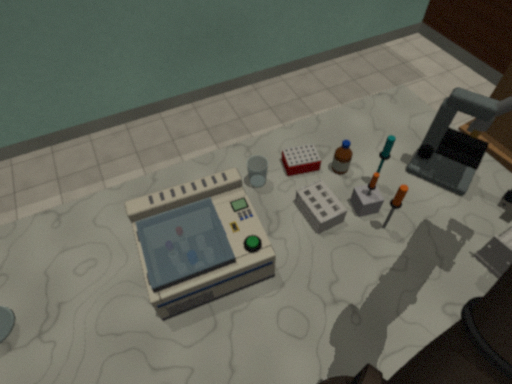

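```bash
cat > h.py <<'E'
from cell import arm
import cv2,numpy as np
from scipy.spatial.transform import Rotation as R
def cam(n,st=None):
    p=arm.camera_params(n)
    if n=="wrist":
        st=st or arm.observe(); T=np.eye(4);T[:3,:3]=R.from_rotvec(st['ee_rot']).as_matrix();T[:3,3]=st['position']
        p['T']=T@p['T_tool_cam']
    return p
def ray(p,uv):
    d=np.array([p['k1'],0,0,0,0.])
    x=cv2.undistortPoints(np.array(uv,float).reshape(-1,1,2),p['mtx'],d)[:,0]
    v=np.c_[x,np.ones(len(x))]@p['T'][:3,:3].T
    return p['T'][:3,3],v
def onz(p,uv,z):
    o,v=ray(p,uv); return o+v*((z-o[2])/v[:,2])[:,None]
def proj(p,X):
    X=np.atleast_2d(X);Ti=np.linalg.inv(p['T'])
    return cv2.projectPoints(X@Ti[:3,:3].T+Ti[:3,3],np.zeros(3),np.zeros(3),p['mtx'],np.array([p['k1'],0,0,0,0.]))[0][:,0]
def tri(ps,uvs):
    A=np.zeros((3,3));b=np.zeros(3)
    for p,uv in zip(ps,uvs):
        o,v=ray(p,[uv]);v=v[0]/np.linalg.norm(v);M=np.eye(3)-np.outer(v,v);A+=M;b+=M@o
    return np.linalg.solve(A,b)
def blobs(im,lo,hi,amin=8):
    m=cv2.inRange(cv2.cvtColor(im,cv2.COLOR_BGR2HSV),np.array(lo),np.array(hi))
    n,l,s,c=cv2.connectedComponentsWithStats(m)
    return [(c[i].round(1),s[i]) for i in range(1,n) if s[i][4]>=amin]
def delta(target,Rt=None,st=None):
    "shift (units of 60mm) in tool axes, and twist (units of 10 deg)"
    st=st or arm.observe(); Rc=R.from_rotvec(st['ee_rot'])
    d=Rc.inv().apply(np.array(target)-st['position'])/.06
    t=(Rc.inv()*Rt).as_rotvec(degrees=True)/10 if Rt is not None else np.zeros(3)
    return d.round(3),t.round(3)
E
python3 - <<'E'
from h import *
t=cv2.imread("pics/top0.png");s=cv2.imread("pics/side0.png")
P={n:cam(n) for n in("top","side")}
for nm,lo,hi in(("green",(50,120,40),(80,255,255)),("orange",(5,150,120),(16,255,255)),("yellow",(20,80,100),(32,255,255)),("turq",(84,120,60),(96,255,255))):
    for n,im in(("top",t),("side",s)): print(nm,n,[(c.tolist(),q.tolist()) for c,q in blobs(im,lo,hi)])
a=cv2.resize(t[130:262,120:256],None,fx=4,fy=4,interpolation=cv2.INTER_CUBIC)
cv2.imwrite("pics/c1.png",a)
b=cv2.resize(t[175:275,295:435],None,fx=5,fy=5,interpolation=cv2.INTER_CUBIC)
cv2.imwrite("pics/c2.png",b)
# deck corners
print(onz(P['top'],[(131,160),(247,163),(243,254),(124,246)],.135).round(4))
print(onz(P['top'],[(131,140),(249,143)],.175).round(4))
print(onz(P['top'],[(308,187),(339,186),(341,233),(308,235)],.066).round(4))
E
```

```text
green top []
green side [([252.2, 241.4], [246, 236, 13, 12, 117])]
orange top [([381.8, 220.7], [380, 219, 5, 5, 18]), ([389.0, 255.2], [386, 252, 7, 8, 45])]
orange side [([376.3, 174.4], [374, 173, 5, 4, 17]), ([403.8, 187.4], [400, 185, 8, 6, 36])]
yellow top [([219.4, 203.3], [216, 202, 6, 6, 13])]
yellow side [([234.1, 226.5], [229, 221, 11, 12, 55])]
turq top [([419.9, 192.8], [417, 190, 7, 7, 41])]
turq side [([391.1, 138.0], [388, 136, 7, 6, 31])]
[[ 0.6663  0.278   0.135 ]
 [ 0.6574 -0.0436  0.135 ]
 [ 0.4102 -0.0349  0.135 ]
 [ 0.4288  0.2859  0.135 ]]
[[ 0.7122  0.2702  0.175 ]
 [ 0.7027 -0.0498  0.175 ]]
[[ 0.6043 -0.2155  0.066 ]
 [ 0.6074 -0.3043  0.066 ]
 [ 0.4729 -0.3069  0.066 ]
 [ 0.4674 -0.2137  0.066 ]]
```

View pics/c1.png

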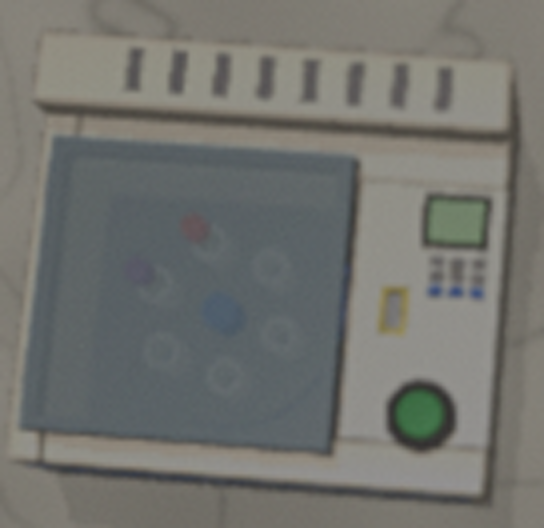

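View pics/c2.png

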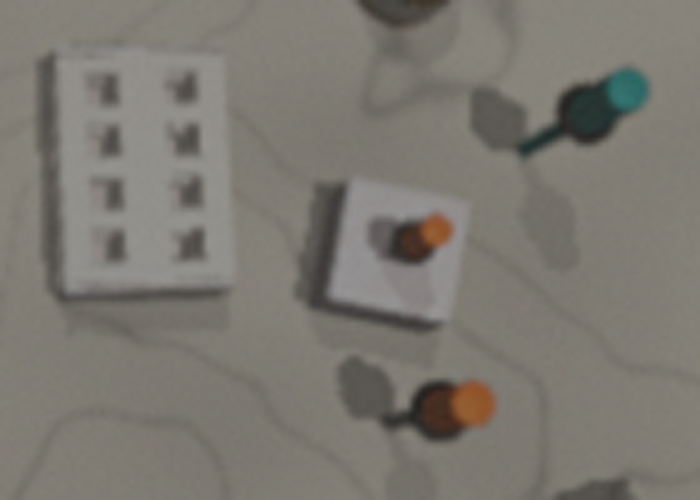

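```bash
cat >> h.py <<'E'
def down(yaw): return R.from_euler('z',yaw,degrees=True)*R.from_rotvec([np.pi,0,0])
E
python3 - <<'E'
from h import *
P={n:cam(n) for n in("top","side")}
f=lambda u,v:(120+u/4-.4,130+v/4-.4)
b=tri([P['top'],P['side']],[f(420,413),(252.2,241.4)])
print("button",b,onz(P['top'],[f(420,413)],.157))
print("slot",tri([P['top'],P['side']],[f(393,310),(234.1,226.5)]),onz(P['top'],[f(393,310)],.135))
print("rodtop",tri([P['top'],P['side']],[(381.8,220.7),(376.3,174.4)]),onz(P['top'],[(381.8,220.7)],.163))
g=lambda u,v:(295+u/5-.4,175+v/5-.4)
print("stand",onz(P['top'],[g(348,180),g(470,207),g(440,325),g(328,300)],.07))
print("caps",onz(P['top'],[f(195,228),f(140,272)],.145), "hub",onz(P['top'],[f(222,313)],.1))
print("hood edge",onz(P['top'],[f(357,157),f(331,452),f(53,137),f(22,430)],.163))
p=onz(P['top'],[f(420,413)],.157)[0]
print(delta(p+[0,0,.1],down(-92)))
E
```

```text
button [0.46458413 0.01342726 0.15418536] [[0.46410483 0.01292018 0.157     ]]
slot [0.53515905 0.03379192 0.13932357] [[0.53558212 0.0338558  0.135     ]]
rodtop [ 0.4956461  -0.40007202  0.16623909] [[ 0.4956682  -0.40118418  0.163     ]]
stand [[ 0.53589075 -0.37394378  0.07      ]
 [ 0.52036088 -0.44370924  0.07      ]
 [ 0.45346144 -0.42400136  0.07      ]
 [ 0.46783435 -0.36051288  0.07      ]]
caps [[0.58957418 0.16823589 0.145     ]
 [0.55933156 0.20470121 0.145     ]] hub [[0.53829143 0.15599042 0.1       ]]
hood edge [[0.63457153 0.05729476 0.163     ]
 [0.43773568 0.0702167  0.163     ]
 [0.64863184 0.26453747 0.163     ]
 [0.45036451 0.27596369 0.163     ]]
(array([ 7.293, -7.824, -0.323]), array([-4.0000e-03,  7.0000e-03,  1.1313e+01]))
```

Emit:
jog_arm --moves '[{"xyz": [7.29, -7.82, -0.32], "twist": [0, 0, 11.3], "grip": 1}, {"xyz": [7.29, -7.82, -0.32], "twist": [0, 0, 11.3], "grip": 1}, {"xyz": [7.29, -7.82, -0.32], "twist": [0, 0, 11.3], "grip": 1}, {"xyz": [7.29, -7.82, -0.32], "twist": [0, 0, 11.3], "grip": 1}, {"xyz": [7.29, -7.82, -0.32], "twist": [0, 0, 11.3], "grip": 1}]' --force 20

```text
clock: 0.78
position: [0.3356, -0.3105, 0.2466]
ee_rot: [-3.039, 0.794, -0.0]
force: [1.3, -0.6, -0.5]
width: 0.505
```

```bash
cat > d.py <<'E'
from h import *
import sys
a=list(map(float,sys.argv[1:5])); st=arm.observe()
print(st['clock'],st['position'].round(4),"q",st['joints'].round(2),"yaw",round(R.from_rotvec(st['ee_rot']).as_euler('xyz',degrees=True)[2],1),delta(a[:3],down(a[3])))
E
python3 d.py .464 .013 .257 -93
```

```text
0.775 [ 0.3356 -0.3105  0.2466] q [ 0.59  0.15  0.05  1.95 -0.01  1.04 -1.44] yaw -29.3 (array([-0.771, -5.749, -0.172]), array([-1.000e-03,  0.000e+00,  6.371e+00]))
```

Emit:
jog_arm --moves '[{"xyz": [-0.77, -5.75, -0.17], "twist": [0, 0, 6.37], "grip": 1}, {"xyz": [-0.77, -5.75, -0.17], "twist": [0, 0, 6.37], "grip": 1}, {"xyz": [-0.77, -5.75, -0.17], "twist": [0, 0, 6.37], "grip": 1}, {"xyz": [-0.77, -5.75, -0.17], "twist": [0, 0, 6.37], "grip": 1}, {"xyz": [-0.77, -5.75, -0.17], "twist": [0, 0, 6.37], "grip": 1}]'

```text
clock: 1.4
position: [0.4179, -0.1077, 0.2511]
ee_rot: [2.628, -1.718, -0.007]
force: [-0.1, -1.1, 0.4]
width: 0.009
```

Emit:
jog_arm --moves '[{"xyz": [0, 0, 0], "grip": 1}, {"xyz": [0, 0, 0], "grip": 1}, {"xyz": [0, 0, 0], "grip": 1}]'

```text
invalid input at $.moves[0]: expected keys twist, xyz, grip
```

```bash
python3 d.py .464 .013 .257 -93
python3 - <<'E'
from h import *
cv2.imwrite("pics/w1.png",arm.get_image("wrist"))
E
```

```text
1.4 [ 0.4179 -0.1077  0.2511] q [ 0.05  0.11  0.09  2.   -0.01  1.05 -2.59] yaw -66.4 (array([-1.535, -1.511, -0.1  ]), array([0.028, 0.009, 2.664]))
```

View pics/w1.png

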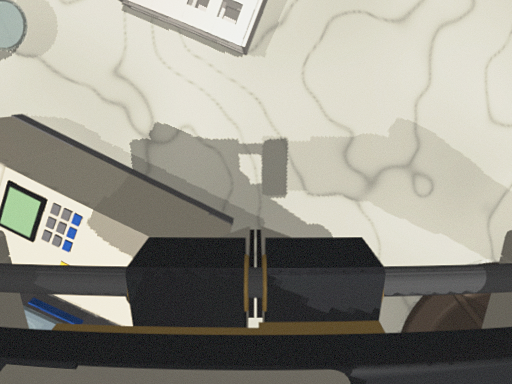

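Emit:
jog_arm --moves '[{"xyz": [0, 0, 0], "twist": [0, 0, -5.1], "grip": 1}, {"xyz": [0, 0, 0], "twist": [0, 0, -5.1], "grip": 1}, {"xyz": [0, 0, 0], "twist": [0, 0, -5.1], "grip": 1}, {"xyz": [0, 0, 0], "twist": [0, 0, -5.1], "grip": 1}, {"xyz": [0, 0, 0], "twist": [0, 0, -5.1], "grip": 1}]'

```text
clock: 2.08
position: [0.4164, -0.1125, 0.251]
ee_rot: [3.112, -0.416, -0.009]
force: [0.3, 0.0, 0.3]
width: 0.002
```

Emit:
jog_arm --moves '[{"xyz": [0, 0, 0], "twist": [0, 0, -5.1], "grip": 1}, {"xyz": [0, 0, 0], "twist": [0, 0, -5.1], "grip": 1}, {"xyz": [0, 0, 0], "twist": [0, 0, -5.1], "grip": 1}, {"xyz": [0, 0, 0], "twist": [0, 0, -5.1], "grip": 1}, {"xyz": [0, 0, 0], "twist": [0, 0, -5.1], "grip": 1}]'

```text
clock: 2.7
position: [0.4164, -0.1125, 0.2509]
ee_rot: [-2.989, -0.964, 0.009]
force: [1.0, 0.2, 0.3]
width: 0.002
```

Emit:
jog_arm --moves '[{"xyz": [0, 0, 0], "twist": [0, 0, -5.1], "grip": 1}, {"xyz": [0, 0, 0], "twist": [0, 0, -5.1], "grip": 1}, {"xyz": [0, 0, 0], "twist": [0, 0, -5.1], "grip": 1}, {"xyz": [0, 0, 0], "twist": [0, 0, -5.1], "grip": 1}, {"xyz": [0, 0, 0], "twist": [0, 0, -5.1], "grip": 1}]'

```text
clock: 3.32
position: [0.4164, -0.1125, 0.251]
ee_rot: [-2.281, -2.155, 0.007]
force: [-0.3, 0.3, 0.5]
width: 0.007
```

```bash
python3 d.py .464 -.10 .3 87
```

```text
3.325 [ 0.4164 -0.1125  0.251 ] q [ 0.25  0.12 -0.12  1.98  0.02  1.05  0.06] yaw 86.8 (array([ 0.252,  0.775, -0.822]), array([-0.034,  0.006, -0.023]))
```

Emit:
jog_arm --moves '[{"xyz": [0.25, 1.0, -0.8], "twist": [0, 0, 0], "grip": 1}, {"xyz": [0.25, 1.0, -0.8], "twist": [0, 0, 0], "grip": 1}, {"xyz": [0.25, 1.0, -0.8], "twist": [0, 0, 0], "grip": 1}]'

```text
clock: 3.7
position: [0.4785, -0.1009, 0.2989]
ee_rot: [-2.286, -2.151, 0.006]
force: [-0.6, 0.6, -1.0]
width: 0.001
```

```bash
python3 - <<'E'
from h import *
st=arm.observe();im=arm.get_image("wrist");p=cam("wrist",st)
cv2.imwrite("pics/w2.png",im)
for nm,lo,hi,z in(("green",(50,100,40),(80,255,255),.157),("yellow",(20,80,100),(32,255,255),.135),("all",(0,120,60),(180,255,255),.15)):
    for c,s in blobs(im,lo,hi,30): print(nm,c,s.tolist(),onz(p,[c],z)[0].round(4))
E
python3 d.py .464 .013 .257 87
```

```text
green [230.5  49.3] [211, 30, 39, 40, 1222] [0.4654 0.0128 0.157 ]
yellow [313.4  22.2] [295, 11, 37, 24, 423] [0.5375 0.0341 0.135 ]
all [312.5  22.5] [295, 12, 37, 23, 343] [0.5341 0.031  0.15  ]
all [230.5  49.2] [212, 30, 38, 40, 1196] [0.465  0.0139 0.15  ]
all [329.   55.5] [326, 51, 7, 10, 70] [0.5474 0.0042 0.15  ]
all [328.1  72.1] [325, 67, 8, 11, 76] [ 0.5464 -0.0093  0.15  ]
all [327.2  88.1] [324, 83, 8, 11, 74] [ 0.5455 -0.0225  0.15  ]
all [446.6 252.8] [416, 240, 77, 26, 1071] [ 0.6673 -0.187   0.15  ]
all [246.7 282.6] [245, 255, 5, 56, 225] [ 0.4637 -0.2064  0.15  ]
all [263.2 282.6] [261, 255, 5, 56, 216] [ 0.4804 -0.2074  0.15  ]
all [413.7 306.4] [402, 295, 25, 30, 440] [ 0.6386 -0.248   0.15  ]
all [247.4 328.6] [52, 321, 345, 14, 2676] [ 0.4605 -0.2628  0.15  ]
3.75 [ 0.4774 -0.101   0.2982] q [ 0.21  0.17 -0.13  1.79  0.02  1.19  0.01] yaw 86.5 (array([ 1.884, -0.336,  0.687]), array([-0.036,  0.006, -0.054]))
```

View pics/w2.png

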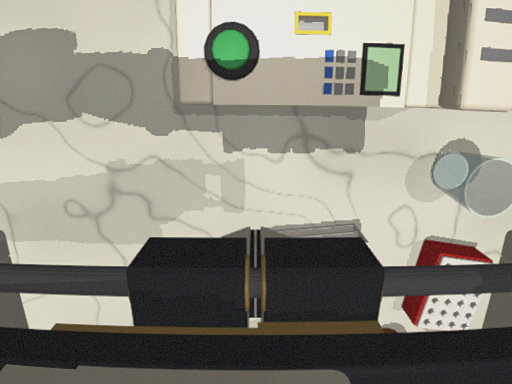

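Emit:
jog_arm --moves '[{"xyz": [1.9, -0.32, 0.6], "twist": [0, 0, 0], "grip": 1}, {"xyz": [1.9, -0.32, 0.6], "twist": [0, 0, 0], "grip": 1}, {"xyz": [1.9, -0.32, 1.2], "twist": [0, 0, 0], "grip": 1}, {"xyz": [1.9, -0.32, 1.8], "twist": [0, 0, 0], "grip": 1}, {"xyz": [1.9, -0.32, 1.8], "twist": [0, 0, 0], "grip": 1}]'

```text
clock: 4.38
position: [0.4621, 0.0135, 0.1884]
ee_rot: [-2.284, -2.147, 0.015]
force: [-0.0, 0.8, 0.2]
width: 0.004
```

```bash
python3 d.py .465 .013 .161 87
```

```text
4.375 [0.4621 0.0135 0.1884] q [ 0.04  0.25 -0.22  2.    0.07  0.92 -0.28] yaw 86.5 (array([-0.005,  0.053,  0.456]), array([-0.067,  0.012, -0.053]))
```

Emit:
jog_arm --moves '[{"xyz": [0, 0.05, 0.2], "twist": [0, 0, 0], "grip": 1}, {"xyz": [0, 0.05, 0.34], "twist": [0, 0, 0], "grip": 1}, {"xyz": [0, 0.05, 0.4], "twist": [0, 0, 0], "grip": 1}, {"xyz": [0, 0.05, 0.44], "twist": [0, 0, 0], "grip": 1}, {"xyz": [0, 0.05, 0.46], "twist": [0, 0, 0], "grip": 1}]'

```text
clock: 5.0
position: [0.4682, 0.0142, 0.1634]
ee_rot: [-2.287, -2.15, 0.007]
force: [-0.2, -0.9, 3.3]
width: 0.006
```

```bash
python3 d.py .465 .013 .161 87;python3 -c "
from cell import arm;print(arm.observe()['force'])"
```

```text
5.0 [0.4682 0.0142 0.1634] q [ 0.03  0.28 -0.21  2.02  0.08  0.85 -0.29] yaw 86.5 (array([-0.023, -0.053,  0.04 ]), array([-0.029,  0.007, -0.052]))
[-0.24166559 -0.88443562  3.34897755]
```

Emit:
jog_arm --moves '[{"xyz": [0, 0, 0.03], "twist": [0, 0, 0], "grip": 1}, {"xyz": [0, 0, 0.06], "twist": [0, 0, 0], "grip": 1}, {"xyz": [0, 0, 0.08], "twist": [0, 0, 0], "grip": 1}, {"xyz": [0, 0, 0.08], "twist": [0, 0, 0], "grip": 1}]'

```text
clock: 5.5
position: [0.4685, 0.0143, 0.1614]
ee_rot: [-2.288, -2.151, 0.005]
force: [-14.0, -3.9, 43.5]
width: 0.004
```

Emit:
jog_arm --moves '[{"xyz": [0, 0, -0.3], "twist": [0, 0, 0], "grip": 1}, {"xyz": [0, 0, -1.0], "twist": [0, 0, 0], "grip": 0.2}, {"xyz": [-1.0, 0, -2.0], "twist": [0, 0, 0], "grip": 0.2}, {"xyz": [-2.0, 0, -2.0], "twist": [0, 0, 0], "grip": 0.2}, {"xyz": [-3.0, 0, -2.0], "twist": [0, 0, 0], "grip": 0.2}]'

```text
clock: 6.12
position: [0.4589, -0.1543, 0.2794]
ee_rot: [-2.286, -2.154, 0.004]
force: [1.2, -0.1, -0.4]
width: 0.376
```

```bash
python3 d.py .4956 -.40 .25 87
python3 - <<'E'
from h import *
P={n:cam(n) for n in("top","side")}
print("big",tri([P['top'],P['side']],[(389.0,255.2),(403.8,187.4)]),"turq",tri([P['top'],P['side']],[(419.9,192.8),(391.1,138)]))
st=arm.observe();im=arm.get_image("wrist");cv2.imwrite("pics/w3.png",im)
t=arm.get_image("top");s=arm.get_image("side")
o=np.vstack([cv2.resize(im[:190],(512,190)),np.hstack([cv2.resize(t[130:262,120:256],(256,250)),cv2.resize(s[170:310,120:280],(256,250))])])
cv2.imwrite("pics/m3.png",o); print(im[60,380:400].mean(0))
for n,i in(("top",t),("side",s)): print([(c.tolist(),q.tolist()) for c,q in blobs(i,(5,150,120),(16,255,255))])
E
```

```text
6.125 [ 0.4589 -0.1543  0.2794] q [ 0.29  0.18 -0.09  1.83  0.02  1.13  0.13] yaw 86.6 (array([-4.05 ,  0.855,  0.493]), array([-0.014,  0.006, -0.042]))
big [ 0.4028131  -0.40564786  0.20796118] turq [ 0.5626603  -0.4917477   0.21257052]
[115.3  124.45 127.65]
[([381.5, 220.8], [379, 219, 6, 5, 21]), ([388.8, 255.3], [385, 252, 8, 8, 46])]
[([376.2, 174.5], [374, 173, 5, 4, 18]), ([403.6, 187.6], [400, 185, 8, 6, 39])]
```

View pics/m3.png

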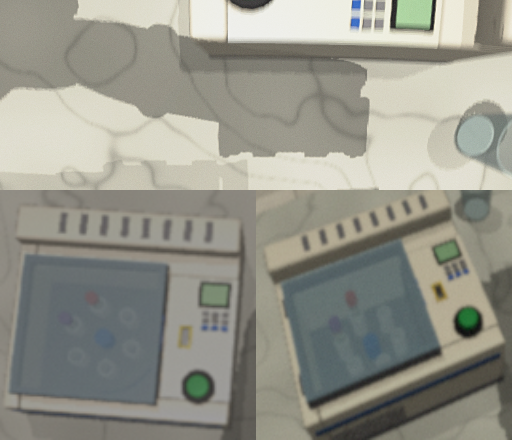

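Emit:
jog_arm --moves '[{"xyz": [-4.05, 0.86, 0.2], "twist": [0, 0, -5.3], "grip": 0.2}, {"xyz": [-4.05, 0.86, 0.2], "twist": [0, 0, -5.3], "grip": 0}, {"xyz": [-4.05, 0.86, 0.2], "twist": [0, 0, -5.3], "grip": 0}, {"xyz": [-4.05, 0.86, 0.2], "twist": [0, 0, -5.3], "grip": 0}, {"xyz": [-4.05, 0.86, 0.2], "twist": [0, 0, -5.3], "grip": 0}]'

```text
clock: 6.9
position: [0.4943, -0.4024, 0.2642]
ee_rot: [-1.104, -2.934, 0.005]
force: [0.1, 1.7, -0.9]
width: 0.499
```

Emit:
jog_arm --moves '[{"xyz": [0, 0, 0], "twist": [0, 0, 0], "grip": 0}, {"xyz": [0, 0, 0], "twist": [0, 0, 0], "grip": 0}]'

```text
clock: 7.15
position: [0.4958, -0.3967, 0.2659]
ee_rot: [-1.11, -2.934, 0.002]
force: [-0.8, -0.3, -0.3]
width: 0.498
```

```bash
python3 d.py .4953 -.4005 .128 140
python3 - <<'E'
from h import *
im=arm.get_image("wrist");cv2.imwrite("pics/w4.png",im)
E
```

```text
7.15 [ 0.4958 -0.3967  0.2659] q [ 0.67  0.44 -0.12  1.49  0.06  1.22  1.39] yaw 138.6 (array([-0.046, -0.046,  2.298]), array([-0.017, -0.025, -0.144]))
```

View pics/w4.png

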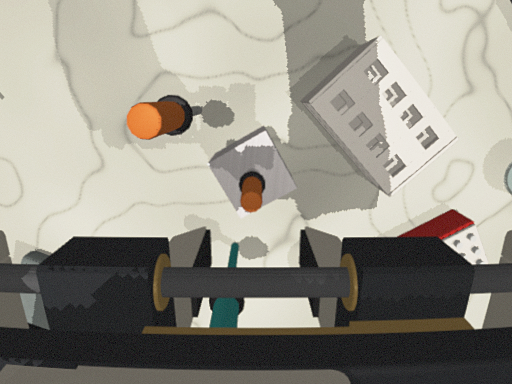

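Run:
```python
from h import *
im=cv2.imread("pics/w4.png");p=cam("wrist")
for c,s in blobs(im,(5,150,60),(16,255,255),30):print(c,s.tolist(),onz(p,[c],.163)[0].round(4))
print(onz(p,[(251,201)],.163),onz(p,[(251,184)],.107), onz(p,[(209,162),(266,128),(297,192)],.07))
```

```text
[154.5 118.5] [127, 101, 58, 38, 1690] [ 0.4017 -0.4135  0.163 ]
[251.2 193.8] [241, 176, 21, 36, 624] [ 0.4931 -0.3981  0.163 ]
[[ 0.49744629 -0.40217282  0.163     ]] [[ 0.49743081 -0.40315605  0.107     ]] [[ 0.45725997 -0.42716037  0.07      ]
 [ 0.4701648  -0.35916611  0.07      ]
 [ 0.54360798 -0.3786337   0.07      ]]
```

```bash
python3 d.py .4968 -.4018 .128 138.6
```

```text
7.2 [ 0.4957 -0.3968  0.266 ] q [ 0.67  0.44 -0.12  1.49  0.06  1.22  1.39] yaw 138.6 (array([-0.078, -0.044,  2.301]), array([-0.019, -0.023,  0.   ]))
```

Emit:
jog_arm --moves '[{"xyz": [-0.08, -0.04, 0.5], "twist": [0, 0, 0], "grip": 0}, {"xyz": [-0.08, -0.04, 1.2], "twist": [0, 0, 0], "grip": 0}, {"xyz": [-0.08, -0.04, 1.8], "twist": [0, 0, 0], "grip": 0}, {"xyz": [-0.08, -0.04, 2.2], "twist": [0, 0, 0], "grip": 0}, {"xyz": [-0.08, -0.04, 2.3], "twist": [0, 0, 0], "grip": 0}]'

```text
clock: 7.82
position: [0.496, -0.402, 0.1268]
ee_rot: [-1.107, -2.933, 0.003]
force: [-0.7, -0.3, 0.1]
width: 0.5
```

Emit:
jog_arm --moves '[{"xyz": [0, 0, 0], "twist": [0, 0, 0], "grip": 0}, {"xyz": [0, 0, 0], "twist": [0, 0, 0], "grip": 1}, {"xyz": [0, 0, 0], "twist": [0, 0, 0], "grip": 1}, {"xyz": [0, 0, 0], "twist": [0, 0, 0], "grip": 1}, {"xyz": [0, 0, 0], "twist": [0, 0, 0], "grip": 1}]' --force 35

```text
clock: 8.45
position: [0.4964, -0.4039, 0.1283]
ee_rot: [-1.107, -2.935, 0.004]
force: [0.1, 0.1, 1.4]
width: 0.192
```

```bash
python3 d.py .4968 -.4018 .128 138.6
```

```text
8.45 [ 0.4964 -0.4039  0.1283] q [ 0.68  0.57 -0.12  1.65  0.08  0.94  1.38] yaw 138.7 (array([0.019, 0.031, 0.004]), array([-0.023, -0.018,  0.006]))
```

Emit:
jog_arm --moves '[{"xyz": [0, 0, -0.3], "twist": [0, 0, 0], "grip": 1}, {"xyz": [0, 0, -1.0], "twist": [0, 0, 0], "grip": 1}, {"xyz": [0, 0, -1.8], "twist": [0, 0, 0], "grip": 1}, {"xyz": [0, 0, -2.6], "twist": [0, 0, 0], "grip": 1}, {"xyz": [0, 0, -3.1], "twist": [0, 0, 0], "grip": 1}]'

```text
clock: 9.07
position: [0.4976, -0.4039, 0.3181]
ee_rot: [-1.108, -2.938, 0.005]
force: [0.6, -0.4, -0.8]
width: 0.189
```

Emit:
jog_arm --moves '[{"xyz": [0, 0, 0], "twist": [0, 0, 1.07], "grip": 1}, {"xyz": [0, 0, 0], "twist": [0, 0, 2.1], "grip": 1}, {"xyz": [0, 0, 0], "twist": [0, 0, 3.2], "grip": 1}, {"xyz": [0, 0, 0], "twist": [0, 0, 4.2], "grip": 1}, {"xyz": [0, 0, 0], "twist": [0, 0, 5.17], "grip": 1}]'

```text
clock: 9.7
position: [0.4971, -0.4035, 0.3151]
ee_rot: [-2.283, -2.153, 0.006]
force: [0.5, -0.4, -0.7]
width: 0.187
```

```bash
python3 d.py .537 -.04 .30 87
```

```text
9.7 [ 0.4971 -0.4035  0.3151] q [ 0.55  0.41  0.07  1.41 -0.03  1.32  0.56] yaw 86.6 (array([6.087, 0.311, 0.245]), array([-0.028,  0.006, -0.036]))
```

Emit:
jog_arm --moves '[{"xyz": [0.6, 0.05, 0], "twist": [0, 0, 0], "grip": 1}, {"xyz": [1.6, 0.1, 0.1], "twist": [0, 0, 0], "grip": 1}, {"xyz": [2.6, 0.15, 0.1], "twist": [0, 0, 0], "grip": 1}, {"xyz": [3.6, 0.2, 0.2], "twist": [0, 0, 0], "grip": 1}, {"xyz": [4.5, 0.25, 0.2], "twist": [0, 0, 0], "grip": 1}]'

```text
clock: 10.32
position: [0.5261, -0.1325, 0.3025]
ee_rot: [-2.276, -2.161, 0.006]
force: [-0.2, 0.1, -0.2]
width: 0.187
```

Emit:
jog_arm --moves '[{"xyz": [0.9, 0.06, 0.05], "twist": [0, 0, 0], "grip": 1}, {"xyz": [1.4, 0.06, 0.05], "twist": [0, 0, 0], "grip": 1}, {"xyz": [1.6, 0.06, 0.05], "twist": [0, 0, 0], "grip": 1}, {"xyz": [1.6, 0.06, 0.05], "twist": [0, 0, 0], "grip": 1}, {"xyz": [1.6, 0.06, 0.05], "twist": [0, 0, 0], "grip": 1}]'

```text
clock: 10.95
position: [0.535, -0.0412, 0.2987]
ee_rot: [-2.28, -2.157, 0.008]
force: [-0.6, 0.2, -0.6]
width: 0.188
```

```bash
python3 d.py .537 .034 .30 87
python3 - <<'E'
from h import *
st=arm.observe();im=arm.get_image("wrist");cv2.imwrite("pics/w5.png",im);p=cam("wrist",st)
Rr=R.from_rotvec(st['ee_rot'])
print("nominal tip px",proj(p,st['position']+Rr.apply([0,0,.12])))
for nm,lo,hi,z in(("yellow",(20,80,100),(32,255,255),.135),):
    for c,s in blobs(im,lo,hi,30): print(nm,c,s.tolist(),onz(p,[c],z)[0].round(4), onz(p,[s[:2]+s[2:4]/2-.5],z)[0].round(4))
E
```

```text
10.95 [ 0.535  -0.0412  0.2987] q [ 0.05  0.25 -0.09  1.69  0.03  1.21 -0.11] yaw 86.8 (array([ 1.253, -0.037, -0.024]), array([-0.031,  0.01 , -0.017]))
nominal tip px [[254.20600759 189.46217475]]
yellow [252.9  97. ] [235, 86, 36, 22, 376] [0.5371 0.0332 0.135 ] [0.5367 0.0337 0.135 ]
yellow [213.2 267.8] [211, 259, 5, 18, 34] [ 0.4857 -0.1365  0.135 ] [ 0.4855 -0.1361  0.135 ]
yellow [212.4 287.9] [211, 278, 4, 21, 47] [ 0.4825 -0.1607  0.135 ] [ 0.4826 -0.1608  0.135 ]
```

View pics/w5.png

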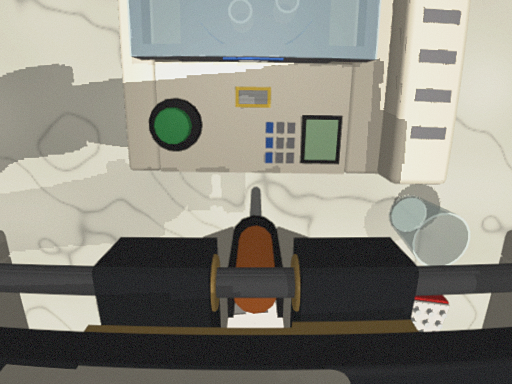

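Emit:
jog_arm --moves '[{"xyz": [0.4, -0.02, 0], "twist": [0, 0, 0], "grip": 1}, {"xyz": [0.9, -0.02, 0.1], "twist": [0, 0, 0], "grip": 1}, {"xyz": [1.25, -0.02, 0.3], "twist": [0, 0, 0], "grip": 1}, {"xyz": [1.25, -0.02, 0.35], "twist": [0, 0, 0], "grip": 1}, {"xyz": [1.25, -0.02, 0.35], "twist": [0, 0, 0], "grip": 1}]'

```text
clock: 11.62
position: [0.5378, 0.034, 0.2773]
ee_rot: [-2.279, -2.158, 0.008]
force: [1.1, 0.0, -0.9]
width: 0.19
```

```bash
python3 d.py .536 .0338 .276 87
python3 - <<'E'
from h import *
st=arm.observe();im=arm.get_image("wrist");p=cam("wrist",st)
Rr=R.from_rotvec(st['ee_rot'])
print("nominal tip px",proj(p,st['position']+Rr.apply([0,0,.12])),"slot px",proj(p,[.537,.0338,.135]))
for c,s in blobs(im,(20,80,100),(32,255,255),30): print(c,s.tolist(),onz(p,[s[:2]+s[2:4]/2-.5],.135)[0].round(4))
cv2.imwrite("pics/w6.png",cv2.resize(im[100:260,165:345],None,fx=4,fy=4,interpolation=cv2.INTER_CUBIC))
E
```

```text
11.625 [0.5378 0.034  0.2773] q [-0.06  0.27 -0.14  1.71  0.04  1.16 -0.26] yaw 86.9 (array([-0.004, -0.03 ,  0.023]), array([-0.034,  0.01 , -0.015]))
nominal tip px [[254.20581997 189.46174545]] slot px [[254.25758624 182.72802667]]
[254.3 182.1] [236, 173, 37, 21, 311] [0.5368 0.0336 0.135 ]
```

View pics/w6.png

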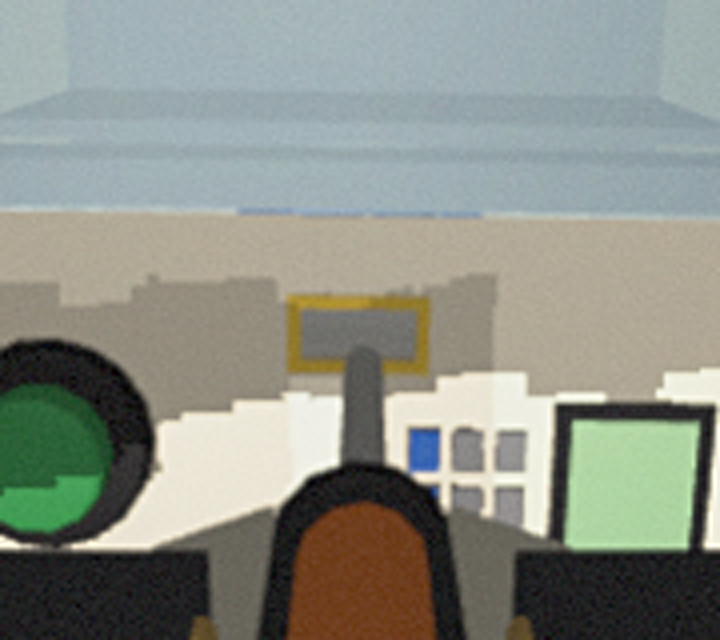

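Emit:
jog_arm --moves '[{"xyz": [0, -0.02, 0.2], "twist": [0, 0, 0], "grip": 1}, {"xyz": [0, -0.02, 0.35], "twist": [0, 0, 0], "grip": 1}, {"xyz": [0, -0.02, 0.5], "twist": [0, 0, 0], "grip": 1}, {"xyz": [0, -0.02, 0.65], "twist": [0, 0, 0], "grip": 1}, {"xyz": [0, -0.02, 0.8], "twist": [0, 0, 0], "grip": 1}]'

```text
clock: 12.3
position: [0.5363, 0.0358, 0.2287]
ee_rot: [-2.277, -2.16, 0.007]
force: [-0.7, -0.2, -0.9]
width: 0.19
```

Emit:
jog_arm --moves '[{"xyz": [0, 0, 0.1], "twist": [0, 0, 0], "grip": 1}, {"xyz": [0, 0, 0.2], "twist": [0, 0, 0], "grip": 1}, {"xyz": [0, 0, 0.26], "twist": [0, 0, 0], "grip": 1}]'

```text
clock: 12.68
position: [0.5364, 0.0357, 0.2138]
ee_rot: [-2.277, -2.16, 0.007]
force: [-1.5, -1.9, 6.6]
width: 0.188
```

Emit:
jog_arm --moves '[{"xyz": [0, 0, 0.04], "twist": [0, 0, 0], "grip": 1}, {"xyz": [0, 0, 0.07], "twist": [0, 0, 0], "grip": 1}, {"xyz": [0, 0, 0.1], "twist": [0, 0, 0], "grip": 1}, {"xyz": [0, 0, 0.12], "twist": [0, 0, 0], "grip": 1}]'

```text
clock: 13.18
position: [0.5366, 0.0342, 0.2076]
ee_rot: [-2.28, -2.16, 0.007]
force: [-1.5, -4.0, 8.7]
width: 0.195
```

Run:
```python
from h import *
print(arm.observe()['position'],arm.observe()['force'])
im=arm.get_image("wrist");t=arm.get_image("top")
cv2.imwrite("pics/m7.png",np.hstack([im,cv2.resize(t[130:262,60:256],(512,384))]))
```

```text
[0.53664761 0.03416944 0.20759606] [-1.51221034 -3.96970252  8.68013776]
```

Run:
```python
from h import *
t0=cv2.imread("pics/top0.png");
t=arm.get_image("top").astype(int);d=np.abs(t-t0).sum(2)
print(d[165:240,130:205].mean(), d[165:240,60:120].mean())
# hinge side hood edge color profile on row 200
print(t0[200,60:215:5].sum(1)//3); print(t[200,60:215:5].sum(1)//3)
```

```text
65.69831111111111 36.34733333333333
[123 125 127 122 129 127 123 126 124 122 123 122 120 119  92  95  99  94
  95  91  95  97  96  96  98 102 102  98  97  83 142]
[134 136 139 132 139 140 135 137 136 135 136 135 133 131  96 105 102  99
  97  93  97  99  69  48  51  53  52  55  53  55  53]
```

Emit:
jog_arm --moves '[{"xyz": [0, 0, 0.02], "twist": [0, 0, 0], "grip": 1}, {"xyz": [0, 0, 0.03], "twist": [0, 0, 0], "grip": 1}, {"xyz": [0, 0, 0.04], "twist": [0, 0, 0], "grip": 1}, {"xyz": [0, 0, 0.04], "twist": [0, 0, 0], "grip": 1}, {"xyz": [0, 0, 0.04], "twist": [0, 0, 0], "grip": 1}]'

```text
clock: 13.95
position: [0.537, 0.0348, 0.2059]
ee_rot: [-2.28, -2.16, 0.005]
force: [-2.1, -2.7, 12.9]
width: 0.191
```

Run:
```python
from h import *
t=arm.get_image("top").astype(int);cv2.imwrite("pics/t8.png",t)
print(t[200,60:215:5].sum(1)//3)
```

```text
[136 137 139 133 140 139 136 137 136 136 136 134 131  92  89  98  95  92
  89  85  89  90  65  44  51  52  53  55  53  53  53][ WARN:0@5.781] global loadsave.cpp:1063 imwrite_ Unsupported depth image for selected encoder is fallbacked to CV_8U.
```

Emit:
jog_arm --moves '[{"xyz": [0, 0, 0], "twist": [0, 0, 0], "grip": 1}, {"xyz": [0, 0, 0], "twist": [0, 0, 0], "grip": 1}, {"xyz": [0, 0, 0], "twist": [0, 0, 0], "grip": 1}, {"xyz": [0, 0, 0], "twist": [0, 0, 0], "grip": 1}, {"xyz": [0, 0, 0], "twist": [0, 0, 0], "grip": 1}]'

```text
clock: 14.62
position: [0.537, 0.0349, 0.2058]
ee_rot: [-2.279, -2.16, 0.005]
force: [-3.0, -3.3, 13.3]
width: 0.189
```

Emit:
jog_arm --moves '[{"xyz": [0, 0, 0], "twist": [0, 0, 0], "grip": 1}, {"xyz": [0, 0, 0], "twist": [0, 0, 0], "grip": 1}, {"xyz": [0, 0, 0], "twist": [0, 0, 0], "grip": 1}, {"xyz": [0, 0, 0], "twist": [0, 0, 0], "grip": 1}, {"xyz": [0, 0, 0], "twist": [0, 0, 0], "grip": 1}]'

```text
clock: 15.25
position: [0.537, 0.0349, 0.2058]
ee_rot: [-2.279, -2.16, 0.005]
force: [-1.6, -2.7, 13.2]
width: 0.189
```

Run:
```python
from h import *
im=arm.get_image("wrist");t=arm.get_image("top");s=arm.get_image("side")
print(t[200,60:215:5].astype(int).sum(1)//3)
cv2.imwrite("pics/m8.png",np.vstack([im[:230],np.hstack([cv2.resize(t[130:262,60:256],(256,172)),cv2.resize(s[150:322,90:282],(256,230))[:172]])]))
```

```text
[137 139 142 134 142 141 137 127  97  85  96  95  92  87  82  86  72  85
  86  67  62  88  71  48  50  56  54  53  55  53  53]
```

View pics/m8.png

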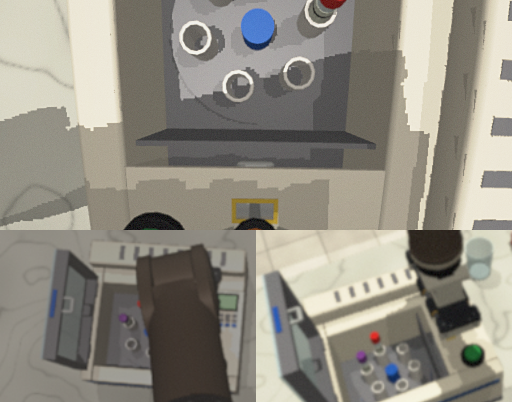

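Emit:
jog_arm --moves '[{"xyz": [0, 0, -0.2], "twist": [0, 0, 0], "grip": 1}, {"xyz": [0, 0, -0.6], "twist": [0, 0, 0], "grip": 1}, {"xyz": [0, 0, -1.2], "twist": [0, 0, 0], "grip": 1}, {"xyz": [0, 0, -1.7], "twist": [0, 0, 0], "grip": 1}, {"xyz": [0, 0, -1.9], "twist": [0, 0, 0], "grip": 1}]'

```text
clock: 16.02
position: [0.5374, 0.0361, 0.3201]
ee_rot: [-2.278, -2.161, 0.003]
force: [0.5, 0.3, -0.2]
width: 0.187
```

```bash
cat > st.py <<'E'
from h import *
t=arm.get_image("top");t0=cv2.imread("pics/top0.png");p=cam("top")
g=cv2.cvtColor(t,cv2.COLOR_BGR2GRAY)
for nm,im in(("ref",t0),("now",t)):
    gg=cv2.cvtColor(im,cv2.COLOR_BGR2GRAY)[170:280,290:440];
    _,m=cv2.threshold(gg,150 if nm=="x" else np.percentile(gg,88),255,cv2.THRESH_BINARY)
    n,l,s,c=cv2.connectedComponentsWithStats(cv2.morphologyEx(m,cv2.MORPH_CLOSE,np.ones((3,3))))
    for i in range(1,n):
        if s[i][4]>150:
            r=cv2.minAreaRect(np.argwhere(l==i)[:,::-1].astype(np.float32));cc=np.array(r[0])+[290,170]
            print(nm,cc.round(1),np.round(r[1],1),round(r[2],1),onz(p,[cc],.07)[0].round(4))
cv2.imwrite("pics/t_st.png",t)
E
python3 st.py; python3 d.py .4968 -.4035 .318 87
```

```text
ref [415.5 180.6] [21.4 44.9] 65.6 [ 0.6231 -0.5276  0.07  ]
ref [324.1 207. ] [49.1 34.5] 88.2 [ 0.5462 -0.2599  0.07  ]
ref [374.9 224.4] [24.2 24.7] 10.0 [ 0.4966 -0.4034  0.07  ]
now [408.6 182.6] [15.1 22.7] 55.0 [ 0.6173 -0.5069  0.07  ]
now [324.2 207.5] [48.1 34.5] 88.2 [ 0.5447 -0.26    0.07  ]
now [374.9 224.7] [24.3 24.1] 11.3 [ 0.4958 -0.4032  0.07  ]
16.075 [0.5376 0.0361 0.3206] q [-0.06  0.24 -0.14  1.64  0.03  1.26 -0.25] yaw 87.0 (array([-7.352, -0.292,  0.045]), array([-0.013,  0.001, -0.003]))
```

Emit:
jog_arm --moves '[{"xyz": [-0.7, -0.05, 0], "twist": [0, 0, 0], "grip": 1}, {"xyz": [-1.7, -0.1, 0], "twist": [0, 0, 0], "grip": 1}, {"xyz": [-2.7, -0.15, 0], "twist": [0, 0, 0], "grip": 1}, {"xyz": [-3.7, -0.2, 0], "twist": [0, 0, 0], "grip": 1}, {"xyz": [-4.7, -0.2, 0], "twist": [0, 0, 0], "grip": 1}]'

```text
clock: 16.7
position: [0.509, -0.2467, 0.3173]
ee_rot: [-2.276, -2.159, 0.008]
force: [2.0, -0.1, -1.2]
width: 0.19
```

Emit:
jog_arm --moves '[{"xyz": [-1.0, -0.05, 0], "twist": [0, 0, 0], "grip": 1}, {"xyz": [-1.9, -0.1, 0], "twist": [0, 0, 0], "grip": 1}, {"xyz": [-2.65, -0.1, 0], "twist": [0, 0, 0], "grip": 1}, {"xyz": [-2.65, -0.1, 0], "twist": [0, 0, 0], "grip": 1}]'

```text
clock: 17.2
position: [0.4931, -0.4077, 0.3165]
ee_rot: [-2.282, -2.151, 0.012]
force: [-0.7, -0.5, -1.5]
width: 0.191
```

Emit:
jog_arm --moves '[{"xyz": [0, 0, 0], "twist": [0, 0, -1.07], "grip": 1}, {"xyz": [0, 0, 0], "twist": [0, 0, -2.1], "grip": 1}, {"xyz": [0, 0, 0], "twist": [0, 0, -3.2], "grip": 1}, {"xyz": [0, 0, 0], "twist": [0, 0, -4.2], "grip": 1}, {"xyz": [0, 0, 0], "twist": [0, 0, -5.17], "grip": 1}]'

```text
clock: 17.82
position: [0.4957, -0.402, 0.3175]
ee_rot: [-1.096, -2.937, 0.002]
force: [-0.2, -0.2, -0.8]
width: 0.188
```

```bash
python3 d.py .4966 -.4036 .128 138.6
python3 - <<'E'
from h import *
st=arm.observe();im=arm.get_image("wrist");p=cam("wrist",st);cv2.imwrite("pics/w9.png",im)
print(proj(p,st['position']+R.from_rotvec(st['ee_rot']).apply([[0,0,.12],[0,0,.05]])))
d=cv2.cvtColor(im,cv2.COLOR_BGR2GRAY)
for r in (195,200,205,210,215): print(r,d[r,235:280].tolist())
E
```

```text
17.825 [ 0.4957 -0.402   0.3175] q [ 0.66  0.42 -0.09  1.4   0.04  1.33  1.42] yaw 139.1 (array([-4.600e-02,  2.000e-03,  3.158e+00]), array([-0.021, -0.032,  0.048]))
[[254.2882257  188.76771492]
 [254.22760101 218.47903909]]
195 [226, 225, 223, 223, 224, 224, 219, 186, 163, 162, 160, 160, 169, 198, 196, 140, 85, 87, 91, 92, 93, 94, 91, 84, 114, 197, 229, 228, 224, 224, 224, 225, 225, 223, 225, 222, 223, 223, 222, 221, 222, 222, 222, 222, 219]
200 [223, 224, 224, 224, 225, 226, 224, 225, 226, 222, 220, 229, 230, 232, 219, 157, 91, 92, 92, 90, 94, 91, 93, 86, 97, 190, 232, 225, 224, 225, 225, 225, 225, 222, 224, 222, 222, 221, 223, 223, 224, 220, 222, 221, 224]
205 [227, 227, 226, 225, 226, 226, 227, 225, 225, 227, 226, 226, 227, 229, 206, 133, 90, 88, 92, 90, 94, 92, 91, 88, 88, 165, 221, 229, 226, 224, 226, 224, 227, 224, 223, 224, 224, 224, 223, 224, 224, 223, 223, 223, 224]
210 [225, 224, 225, 227, 226, 226, 228, 226, 225, 227, 227, 228, 226, 234, 195, 111, 84, 91, 91, 91, 93, 96, 89, 90, 85, 137, 211, 230, 227, 225, 226, 225, 226, 225, 226, 225, 225, 227, 226, 226, 226, 225, 224, 226, 223]
215 [226, 227, 227, 228, 226, 226, 227, 226, 226, 227, 227, 229, 230, 234, 189, 93, 88, 95, 93, 96, 95, 93, 96, 93, 88, 104, 197, 235, 231, 228, 228, 228, 227, 226, 228, 227, 228, 228, 225, 228, 226, 226, 226, 225, 224]
```

Emit:
jog_arm --moves '[{"xyz": [-0.05, 0, 0.6], "twist": [0, 0, 0], "grip": 1}, {"xyz": [-0.05, 0, 1.4], "twist": [0, 0, 0], "grip": 1}, {"xyz": [-0.05, 0, 1.8], "twist": [0, 0, 0], "grip": 1}, {"xyz": [-0.05, 0, 1.9], "twist": [0, 0, 0], "grip": 1}, {"xyz": [-0.05, 0, 1.9], "twist": [0, 0, 0], "grip": 1}]'

```text
clock: 18.5
position: [0.4974, -0.4052, 0.2049]
ee_rot: [-1.108, -2.934, 0.004]
force: [0.1, -0.1, -1.1]
width: 0.191
```

```bash
python3 d.py .4965 -.4036 .128 138.9
```

```text
18.5 [ 0.4974 -0.4052  0.2049] q [ 0.66  0.49 -0.09  1.56  0.05  1.09  1.4 ] yaw 138.6 (array([0.024, 0.015, 1.282]), array([-0.023, -0.022, -0.026]))
```

Emit:
jog_arm --moves '[{"xyz": [0.02, 0.01, 0.15], "twist": [0, 0, 0], "grip": 1}, {"xyz": [0.02, 0.01, 0.3], "twist": [0, 0, 0], "grip": 1}, {"xyz": [0.02, 0.01, 0.45], "twist": [0, 0, 0], "grip": 1}, {"xyz": [0.02, 0.01, 0.6], "twist": [0, 0, 0], "grip": 1}]'

```text
clock: 19.0
position: [0.4965, -0.4036, 0.1683]
ee_rot: [-1.107, -2.935, 0.003]
force: [-0.6, 2.2, 1.3]
width: 0.19
```

Emit:
jog_arm --moves '[{"xyz": [0, 0, 0.2], "twist": [0, 0, 0], "grip": 1}, {"xyz": [0, 0, 0.4], "twist": [0, 0, 0], "grip": 1}, {"xyz": [0, 0, 0.55], "twist": [0, 0, 0], "grip": 1}, {"xyz": [0, 0, 0.64], "twist": [0, 0, 0], "grip": 1}]'

```text
clock: 19.5
position: [0.4962, -0.404, 0.1295]
ee_rot: [-1.106, -2.934, 0.003]
force: [0.5, 3.4, 2.3]
width: 0.191
```

Emit:
jog_arm --moves '[{"xyz": [0, 0, 0.02], "twist": [0, 0, 0], "grip": 1}, {"xyz": [0, 0, 0.02], "twist": [0, 0, 0], "grip": 0.3}, {"xyz": [0, 0, 0.02], "twist": [0, 0, 0], "grip": 0}, {"xyz": [0, 0, 0.02], "twist": [0, 0, 0], "grip": 0}, {"xyz": [0, 0, 0.02], "twist": [0, 0, 0], "grip": 0}]'

```text
clock: 20.12
position: [0.4962, -0.4047, 0.1293]
ee_rot: [-1.108, -2.935, 0.004]
force: [0.0, 0.6, 0.0]
width: 0.496
```

Emit:
jog_arm --moves '[{"xyz": [0, 0, -0.3], "twist": [0, 0, 0], "grip": 0}, {"xyz": [0, 0, -1.0], "twist": [0, 0, 0], "grip": 0}, {"xyz": [0, 0, -1.9], "twist": [0, 0, 0], "grip": 0}, {"xyz": [0, 0, -2.7], "twist": [0, 0, 0], "grip": 0}, {"xyz": [0, 0, -3.1], "twist": [0, 0, 0], "grip": 0}]'

```text
clock: 20.75
position: [0.4979, -0.4048, 0.32]
ee_rot: [1.109, 2.939, -0.006]
force: [0.6, 1.0, -0.4]
width: 0.499
```

```bash
python3 - <<'E'
from h import *
st=arm.observe();p=cam("wrist",st);im=arm.get_image("wrist");t=arm.get_image("top");s=arm.get_image("side");cv2.imwrite("pics/s10.png",s);cv2.imwrite("pics/t10.png",t)
for c,q in blobs(im,(5,150,60),(16,255,255),100):print(c,q.tolist(),onz(p,[c],.163)[0].round(4))
P={n:cam(n) for n in("top","side")}
for nm,lo,hi in(("orange",(5,150,100),(16,255,255)),("red",(170,120,60),(180,255,255)),("red2",(0,150,60),(4,255,255)),("purp",(125,60,40),(160,255,255)),("blue",(100,150,70),(118,255,255)),("yel",(20,100,100),(32,255,255))):
    for n,i in(("top",t),("side",s)): print(nm,n,[(c.tolist(),int(q[4])) for c,q in blobs(i,lo,hi,5)])
cv2.imwrite("pics/m10.png",np.hstack([cv2.resize(t[120:262,100:200],(350,497),interpolation=cv2.INTER_CUBIC),cv2.resize(s[180:322,100:210],(385,497),interpolation=cv2.INTER_CUBIC)]))
E
python3 st.py
```

```text
[178.1 105. ] [158, 91, 43, 30, 1013] [ 0.4021 -0.412   0.163 ]
[258.5 166.4] [250, 154, 18, 25, 368] [ 0.4918 -0.3949  0.163 ]
orange top [([380.5, 221.8], 8)]
orange side [([403.8, 187.9], 41)]
red top []
red side []
red2 top [([168.1, 186.1], 22)]
red2 side [([300.5, 167.3], 244), ([178.7, 229.6], 45)]
purp top [([153.9, 197.0], 34)]
purp side [([168.7, 244.2], 53)]
blue top [([86.5, 185.5], 26)]
blue side [([345.8, 143.0], 29), ([92.7, 222.1], 60), ([191.1, 254.3], 61)]
yel top []
yel side [([234.1, 226.5], 42)]
ref [415.5 180.6] [21.4 44.9] 65.6 [ 0.6231 -0.5276  0.07  ]
ref [324.1 207. ] [49.1 34.5] 88.2 [ 0.5462 -0.2599  0.07  ]
ref [374.9 224.4] [24.2 24.7] 10.0 [ 0.4966 -0.4034  0.07  ]
now [307.4 190.5] [45.5 70.3] 28.8 [ 0.5933 -0.2133  0.07  ]
now [357.5 175.6] [20.5 12.8] 17.1 [ 0.637  -0.3581  0.07  ]
now [409.  176.5] [13. 20.] 90.0 [ 0.6351 -0.5089  0.07  ]
now [295.5 214.5] [27. 11.] 90.0 [ 0.5248 -0.1788  0.07  ]
```

View pics/m10.png

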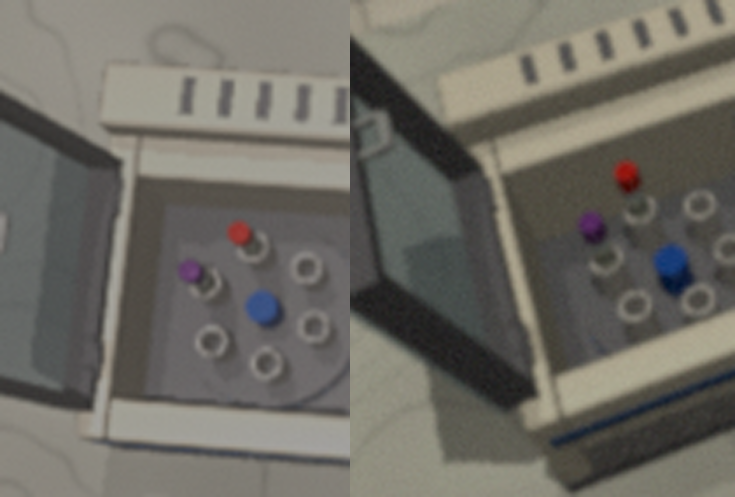

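```bash
cat > dt.py <<'E'
from h import *
import sys
a=list(map(float,sys.argv[1:6])); st=arm.observe()
Rt=down(a[3])*R.from_euler('y',a[4],degrees=True)
print(st['clock'],st['position'].round(4),"q",st['joints'].round(2),delta(a[:3],Rt))
E
python3 - <<'E'
from h import *
P=[cam("top"),cam("side")]
print(tri(P,[(168.1,186.1),(178.7,229.6)]),tri(P,[(153.9,197.0),(168.7,244.2)]))
print(onz(P[0],[(168.1,186.1),(153.9,197.0)],.143))
# hub
print(onz(P[0],[(100+263/3.5-.4,120+308/3.5-.4)],.1))
E
python3 dt.py .57 .06 .30 87 0
```

```text
[0.59188058 0.17006667 0.1409126 ] [0.56171086 0.20767957 0.14065529]
[[0.59133411 0.16936421 0.143     ]
 [0.56130625 0.2071375  0.143     ]]
[[0.53898733 0.15701301 0.1       ]]
20.95 [ 0.4972 -0.4043  0.3159] q [ 0.66  0.42 -0.09  1.4   0.04  1.33  1.41] (array([4.199, 6.613, 0.249]), array([-2.800e-02, -3.000e-03,  5.167e+00]))
```

Emit:
jog_arm --moves '[{"xyz": [0.42, 0.66, 0], "twist": [0, 0, 0], "grip": 0}, {"xyz": [0.95, 1.5, 0], "twist": [0, 0, 0], "grip": 0}, {"xyz": [1.5, 2.35, 0.1], "twist": [0, 0, 0], "grip": 0}, {"xyz": [2.05, 3.2, 0.15], "twist": [0, 0, 0], "grip": 0}, {"xyz": [2.6, 4.1, 0.15], "twist": [0, 0, 0], "grip": 0}]'

```text
clock: 21.58
position: [0.5414, -0.1156, 0.3043]
ee_rot: [-1.107, -2.932, 0.005]
force: [1.6, -0.8, -0.1]
width: 0.501
```

Emit:
jog_arm --moves '[{"xyz": [0.5, 0.85, 0.05], "twist": [0, 0, 0], "grip": 0}, {"xyz": [1.0, 1.6, 0.1], "twist": [0, 0, 0], "grip": 0}, {"xyz": [1.5, 2.3, 0.1], "twist": [0, 0, 0], "grip": 0}, {"xyz": [1.6, 2.5, 0.1], "twist": [0, 0, 0], "grip": 0}]'

```text
clock: 22.08
position: [0.5682, 0.0632, 0.2983]
ee_rot: [-1.097, -2.935, 0.003]
force: [0.1, -0.2, 0.0]
width: 0.5
```

Emit:
jog_arm --moves '[{"xyz": [0, 0, 0], "twist": [0, 0, 1.05], "grip": 0}, {"xyz": [0, 0, 0], "twist": [0, 0, 2.1], "grip": 0}, {"xyz": [0, 0, 0], "twist": [0, 0, 3.1], "grip": 0}, {"xyz": [0, 0, 0], "twist": [0, 0, 4.15], "grip": 0}, {"xyz": [0, 0, 0], "twist": [0, 0, 5.17], "grip": 0}]'

```text
clock: 22.7
position: [0.5688, 0.0575, 0.2984]
ee_rot: [-2.284, -2.151, 0.01]
force: [0.1, -0.7, 0.2]
width: 0.499
```

```bash
cat > caps.py <<'E'
from h import *
st=arm.observe();p=cam("wrist",st);im=arm.get_image("wrist");cv2.imwrite("pics/caps.png",im)
for nm,lo,hi in(("red",(0,140,50),(5,255,255)),("red",(172,140,50),(180,255,255)),("purp",(125,60,40),(165,255,255))):
    for c,s in blobs(im,lo,hi,60): print(nm,c,s.tolist(),onz(p,[c],.139)[0].round(4))
E
python3 caps.py; python3 dt.py .592 .170 .25 87 8
```

```text
red [276.8  50.4] [267, 40, 21, 22, 351] [0.594  0.1701 0.139 ]
purp [239.7   8.6] [230, 0, 20, 21, 344] [0.5642 0.206  0.139 ]
22.75 [0.5688 0.0576 0.2985] q [-0.1   0.32 -0.12  1.6   0.04  1.24 -0.3 ] (array([1.897, 0.262, 0.802]), array([-0.035,  0.81 , -0.097]))
```

```bash
python3 dt.py .592 .170 .13 87 0
```

```text
22.75 [0.5688 0.0576 0.2985] q [-0.1   0.32 -0.12  1.6   0.04  1.24 -0.3 ] (array([1.901, 0.277, 2.802]), array([-0.042,  0.01 , -0.094]))
```

Emit:
jog_arm --moves '[{"xyz": [0.6, 0.1, 0.1], "twist": [0, 0, 0], "grip": 0.39}, {"xyz": [1.5, 0.28, 0.3], "twist": [0, 0, 0], "grip": 0.39}, {"xyz": [1.9, 0.28, 0.8], "twist": [0, 0, 0], "grip": 0.39}, {"xyz": [1.9, 0.28, 1.5], "twist": [0, 0, 0], "grip": 0.39}, {"xyz": [1.9, 0.28, 1.7], "twist": [0, 0, 0], "grip": 0.39}]' --force 15

```text
clock: 23.38
position: [0.5898, 0.1702, 0.194]
ee_rot: [-2.273, -2.161, 0.016]
force: [0.1, -0.3, -0.5]
width: 0.304
```

```bash
python3 dt.py .592 .170 .13 87 0; python3 caps.py
```

```text
23.375 [0.5898 0.1702 0.194 ] q [-0.26  0.47 -0.15  1.64  0.08  1.06 -0.49] (array([0.002, 0.048, 1.067]), array([-0.061,  0.021,  0.008]))
red [260.  214.4] [247, 198, 27, 33, 640] [0.5931 0.1713 0.139 ]
purp [209.4 160.4] [194, 145, 31, 32, 763] [0.5635 0.2082 0.139 ]
```

Emit:
jog_arm --moves '[{"xyz": [0.02, 0.055, 0.25], "twist": [0, 0, 0], "grip": 0.39}, {"xyz": [0.02, 0.055, 0.55], "twist": [0, 0, 0], "grip": 0.39}, {"xyz": [0.02, 0.055, 0.85], "twist": [0, 0, 0], "grip": 0.39}, {"xyz": [0.02, 0.055, 1.05], "twist": [0, 0, 0], "grip": 0.39}, {"xyz": [0.02, 0.055, 1.07], "twist": [0, 0, 0], "grip": 0.39}]'

```text
clock: 24.05
position: [0.5939, 0.1724, 0.1319]
ee_rot: [-2.276, -2.159, 0.01]
force: [-0.2, 0.8, 0.0]
width: 0.305
```

Emit:
jog_arm --moves '[{"xyz": [0, 0, 0], "twist": [0, 0, 0], "grip": 0.6}, {"xyz": [0, 0, 0], "twist": [0, 0, 0], "grip": 1}, {"xyz": [0, 0, 0], "twist": [0, 0, 0], "grip": 1}, {"xyz": [0, 0, 0], "twist": [0, 0, 0], "grip": 1}]' --force 15

```text
clock: 24.55
position: [0.5948, 0.1727, 0.1334]
ee_rot: [-2.277, -2.16, 0.006]
force: [-0.1, 0.1, 1.5]
width: 0.194
```

Emit:
jog_arm --moves '[{"xyz": [0, 0, -0.2], "twist": [0, 0, 0], "grip": 1}, {"xyz": [0, 0, -0.8], "twist": [0, 0, 0], "grip": 1}, {"xyz": [0, 0, -1.6], "twist": [0, 0, 0], "grip": 1}, {"xyz": [0, 0, -2.3], "twist": [0, 0, 0], "grip": 1}, {"xyz": [0, 0, -2.75], "twist": [0, 0, 0], "grip": 1}]'

```text
clock: 25.18
position: [0.5959, 0.1729, 0.3014]
ee_rot: [-2.278, -2.16, 0.002]
force: [0.3, -0.4, -0.3]
width: 0.187
```

Emit:
jog_arm --moves '[{"xyz": [-0.5, 0, 0], "twist": [0, 0, 0], "grip": 1}, {"xyz": [-1.3, 0, 0], "twist": [0, 0, 0], "grip": 1}, {"xyz": [-2.2, -0.1, 0], "twist": [0, 0, 0], "grip": 1}, {"xyz": [-3.1, -0.2, 0], "twist": [0, 0, 0], "grip": 1}, {"xyz": [-4.0, -0.2, 0], "twist": [0, 0, 0], "grip": 1}]'

```text
clock: 25.8
position: [0.5702, -0.0679, 0.2994]
ee_rot: [-2.277, -2.16, 0.006]
force: [1.0, 0.0, 0.4]
width: 0.19
```

Emit:
jog_arm --moves '[{"xyz": [-0.9, 0, 0], "twist": [0, 0, 0], "grip": 1}, {"xyz": [-1.8, -0.1, 0], "twist": [0, 0, 0], "grip": 1}, {"xyz": [-2.7, -0.15, 0], "twist": [0, 0, 0], "grip": 1}, {"xyz": [-3.6, -0.2, 0], "twist": [0, 0, 0], "grip": 1}, {"xyz": [-4.3, -0.2, 0], "twist": [0, 0, 0], "grip": 1}]'

```text
clock: 26.42
position: [0.5442, -0.3259, 0.2996]
ee_rot: [-2.279, -2.158, 0.007]
force: [0.6, 0.0, 0.2]
width: 0.192
```

Run:
```python
from h import *
st=arm.observe();p=cam("wrist",st);im=arm.get_image("wrist");cv2.imwrite("pics/w11.png",im);print(st['position'],st['width'],st['joints'].round(2))
print(onz(p,[(150,230),(150,20),(400,20)],.066))
```

```text
[ 0.54420831 -0.32594741  0.29959019] 0.19247411419163013 [ 0.43  0.41  0.03  1.45 -0.01  1.28  0.41]
[[ 0.40853162 -0.40346272  0.066     ]
 [ 0.4403143  -0.1642209   0.066     ]
 [ 0.70782159 -0.17748563  0.066     ]]
```

View pics/w11.png

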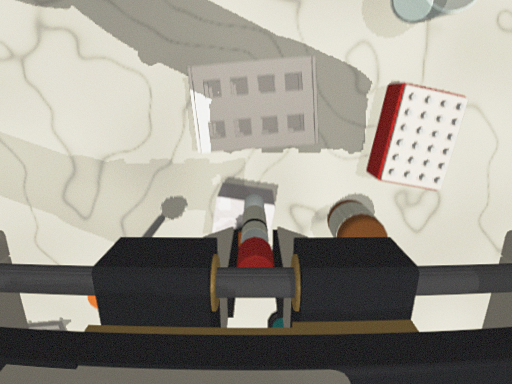

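```bash
cat > rack.py <<'E'
from h import *
def fit(uv,p,pts):
    X=onz(p,uv,.066)[:,:2]; mx,mp=X.mean(0),pts.mean(0)
    H=(pts-mp).T@(X-mx);th=np.arctan2(H[0,1]-H[1,0],H[0,0]+H[1,1])
    Q=np.array([[np.cos(th),-np.sin(th)],[np.sin(th),np.cos(th)]]);o=mx-Q@mp
    print("rack",o.round(4),np.degrees(th).round(2),"res mm",((X-o-pts@Q.T)*1e3).round(1).tolist());return o,Q
E
python3 - <<'E'
from rack import *
p=cam("wrist");im=cv2.imread("pics/w11.png")
xs=np.array([-45,-15,15,45])/1e3
pts=np.array([(x,y) for y in(.0225,-.0225) for x in xs])
uv=[(212,88),(238,85),(266,83),(293,81),(216,128),(243,127),(269,125),(296,122)]
fit(uv,p,pts)
c=np.array([(-.07,.048),(.07,.048),(.07,-.048),(-.07,-.048)])
o,Q=fit([(191,68),(313,57),(317,148),(200,153)],p,c)
g=cv2.resize(im[45:165,180:330],None,fx=5,fy=5,interpolation=cv2.INTER_CUBIC)
for q in np.vstack([pts,c]):
    u=(proj(p,np.r_[o+Q@q,.066])[0]-[180,45]+.5)*5; cv2.circle(g,tuple(u.astype(int)),3,(0,0,255),-1)
cv2.imwrite("pics/rk.png",g)
E
```

```text
rack [ 0.5446 -0.2679] 1.27 res mm [[0.3, -0.2], [-0.8, 0.5], [-0.0, 0.1], [-0.4, -0.1], [-0.1, 0.9], [0.5, -0.6], [-0.0, -0.8], [0.5, 0.2]]
rack [ 0.5456 -0.2706] 0.47 res mm [[3.2, -0.7], [-4.0, 1.4], [-2.1, -2.0], [2.9, 1.3]]
```

View pics/rk.png

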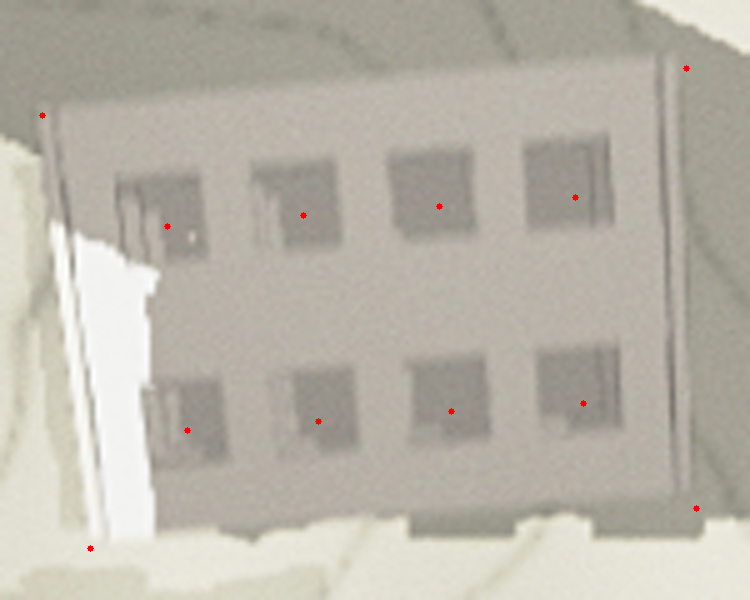

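Run:
```python
from rack import *
p=cam("wrist")
xs=np.array([-45,-15,15,45])/1e3
pts=np.array([(x,y) for y in(.0225,-.0225) for x in xs])
cr=np.array([(160,218),(296,203),(431,192),(568,181),(182,421),(314,408),(449,398),(580,388)])
o,Q=fit(cr/5+[179.5,44.5],p,pts)
for q in pts:print((q*1e3),(o+Q@q).round(4))
im=cv2.imread("pics/w11.png");g=cv2.cvtColor(im,cv2.COLOR_BGR2GRAY)
print(proj(p,arm.observe()['position']+R.from_rotvec(arm.observe()['ee_rot']).apply([[0,0,.0984],[0,0,.05]])))
for r in (200,207,214,221,228): print(r,g[r,240:270].tolist())
```

```text
rack [ 0.5445 -0.2677] 1.39 res mm [[-0.0, -0.3], [0.1, 0.2], [-0.2, -0.0], [-0.1, -0.1], [-0.2, 0.0], [-0.1, 0.3], [0.4, 0.0], [0.0, -0.2]]
[-45.   22.5] [ 0.4989 -0.2463]
[-15.   22.5] [ 0.5289 -0.2456]
[15.  22.5] [ 0.5589 -0.2448]
[45.  22.5] [ 0.5889 -0.2441]
[-45.  -22.5] [ 0.5    -0.2913]
[-15.  -22.5] [ 0.53   -0.2905]
[ 15.  -22.5] [ 0.56   -0.2898]
[ 45.  -22.5] [ 0.59   -0.2891]
[[254.17696819 196.99683966]
 [254.08681255 219.25692894]]
200 [197, 193, 183, 179, 147, 121, 124, 129, 132, 132, 139, 135, 135, 140, 142, 141, 141, 136, 136, 136, 133, 129, 126, 112, 107, 109, 109, 111, 107, 106]
207 [233, 235, 236, 217, 150, 126, 131, 123, 121, 115, 114, 112, 113, 117, 112, 116, 115, 115, 113, 112, 117, 123, 123, 126, 215, 245, 245, 242, 242, 242]
214 [201, 199, 168, 125, 112, 115, 110, 113, 120, 118, 117, 114, 114, 114, 112, 115, 112, 119, 111, 113, 108, 110, 117, 113, 110, 179, 237, 242, 239, 240]
221 [131, 125, 119, 118, 121, 106, 63, 38, 38, 59, 81, 93, 101, 103, 102, 105, 98, 95, 95, 83, 61, 34, 40, 76, 99, 112, 190, 238, 243, 240]
228 [35, 34, 86, 114, 118, 112, 110, 118, 118, 121, 128, 123, 123, 124, 123, 119, 125, 128, 127, 125, 123, 109, 112, 118, 115, 110, 90, 183, 241, 241]
```

```bash
python3 st.py
python3 - <<'E'
from rack import *
P={n:cam(n) for n in("top","side")}
s=arm.get_image("side")
p=P['side']
# predicted hole px under both hypotheses, darkness contrast
xs=np.array([-45,-15,15,45])/1e3
pts=np.array([(x,y) for y in(.0225,-.0225) for x in xs])
def score(p,im,o,th):
    g=cv2.GaussianBlur(cv2.cvtColor(im,cv2.COLOR_BGR2GRAY),(3,3),0).astype(float)
    Q=R.from_euler('z',th,degrees=True).as_matrix()[:2,:2]
    u=proj(p,np.c_[pts@Q.T+o,np.full(8,.066)])
    return [round(float(cv2.getRectSubPix(g.astype(np.float32),(1,1),tuple(map(float,q)))[0,0])) for q in u],u.round(0).tolist()
s0=cv2.imread("pics/side0.png");t=cv2.imread("pics/t_st.png")
for nm,im,pp in(("side0",s0,p),("side",s,p),("top0",cv2.imread("pics/top0.png"),P['top']),("top",t,P['top'])):
    for o,th in(((.5447,-.260),-1.8),((.5445,-.2677),1.4)): print(nm,o,score(pp,im,o,th)[0])
print(score(p,s,(.5445,-.2677),1.4)[1])
E
```

```text
ref [415.5 180.6] [21.4 44.9] 65.6 [ 0.6231 -0.5276  0.07  ]
ref [324.1 207. ] [49.1 34.5] 88.2 [ 0.5462 -0.2599  0.07  ]
ref [374.9 224.4] [24.2 24.7] 10.0 [ 0.4966 -0.4034  0.07  ]
now [297.5 187.5] [35. 15.] 90.0 [ 0.602  -0.1852  0.07  ]
now [350.3 180.4] [21.  10.7] 86.4 [ 0.6231 -0.3366  0.07  ]
now [427.  227.5] [103.  24.] 90.0 [ 0.487  -0.5545  0.07  ]
side0 (0.5447, -0.26) [80, 78, 77, 76, 87, 86, 100, 98]
side0 (0.5445, -0.2677) [104, 106, 107, 107, 116, 118, 123, 116]
side (0.5447, -0.26) [88, 87, 86, 81, 92, 86, 87, 84]
side (0.5445, -0.2677) [94, 92, 91, 92, 94, 93, 91, 90]
top0 (0.5447, -0.26) [109, 105, 92, 91, 92, 89, 83, 84]
top0 (0.5445, -0.2677) [112, 111, 113, 113, 112, 111, 111, 112]
top (0.5447, -0.26) [98, 98, 99, 98, 96, 96, 96, 95]
top (0.5445, -0.2677) [104, 105, 104, 106, 103, 103, 103, 103]
[[326.0, 213.0], [320.0, 206.0], [315.0, 199.0], [310.0, 192.0], [338.0, 207.0], [332.0, 200.0], [327.0, 193.0], [322.0, 187.0]]
```

Run:
```python
from rack import *
xs=np.array([-45,-15,15,45])/1e3
pts=np.array([(x,y) for y in(.0225,-.0225) for x in xs])
bars=np.array([(x,y) for y in(.0225,0,-.0225) for x in(-.03,0,.03)]+[(x,0) for x in xs])
def best(n,im,zs=(.060,.066)):
    p=cam(n);g=cv2.GaussianBlur(cv2.cvtColor(im,cv2.COLOR_BGR2GRAY),(3,3),0).astype(np.float32);r=[]
    for th in(-3,-1.5,0,1.5,3):
        Q=R.from_euler('z',th,degrees=True).as_matrix()[:2,:2]
        for dx in np.arange(-.012,.0121,.001):
            for dy in np.arange(-.016,.0161,.001):
                o=np.array([.545+dx,-.262+dy])
                f=lambda P:cv2.remap(g,proj(p,np.c_[P@Q.T+o,np.full(len(P),.064)]).astype(np.float32)[:,None],None,cv2.INTER_LINEAR).mean()
                r.append((f(bars)-f(pts),th,*o.round(3)))
    return sorted(r)[-3:]
print("side0",best("side",cv2.imread("pics/side0.png")));print("side10",best("side",cv2.imread("pics/s10.png")))
print("side",best("side",arm.get_image("side")));print("top0",best("top",cv2.imread("pics/top0.png")))
print("wrist",best("wrist",cv2.imread("pics/w11.png")))
```

```text
side0 [(np.float32(57.90616), 1.5, np.float64(0.549), np.float64(-0.26)), (np.float32(58.118195), 1.5, np.float64(0.548), np.float64(-0.26)), (np.float32(58.18065), 1.5, np.float64(0.548), np.float64(-0.259))]
side10 [(np.float32(41.891388), 1.5, np.float64(0.549), np.float64(-0.259)), (np.float32(41.9524), 3, np.float64(0.549), np.float64(-0.258)), (np.float32(42.268097), 3, np.float64(0.549), np.float64(-0.259))]
side [(np.float32(18.436127), 1.5, np.float64(0.55), np.float64(-0.261)), (np.float32(18.444931), 3, np.float64(0.549), np.float64(-0.261)), (np.float32(18.486122), 1.5, np.float64(0.549), np.float64(-0.261))]
top0 [(np.float32(55.947525), 1.5, np.float64(0.545), np.float64(-0.263)), (np.float32(55.998825), 1.5, np.float64(0.544), np.float64(-0.262)), (np.float32(56.117905), 1.5, np.float64(0.544), np.float64(-0.263))]
wrist [(np.float32(32.42244), 3, np.float64(0.551), np.float64(-0.264)), (np.float32(32.488434), 0, np.float64(0.55), np.float64(-0.262)), (np.float32(32.82979), 0, np.float64(0.55), np.float64(-0.263))]
```

```bash
python3 dt.py .589 -.2425 .185 87 0
```

```text
26.625 [ 0.5448 -0.3239  0.299 ] q [ 0.43  0.41  0.03  1.45 -0.01  1.28  0.4 ] (array([1.396, 0.671, 1.895]), array([-0.03 ,  0.003, -0.013]))
```

Emit:
jog_arm --moves '[{"xyz": [0.7, 0.35, 0.3], "twist": [0, 0, 0], "grip": 1}, {"xyz": [1.2, 0.6, 0.9], "twist": [0, 0, 0], "grip": 1}, {"xyz": [1.4, 0.67, 1.5], "twist": [0, 0, 0], "grip": 1}, {"xyz": [1.4, 0.67, 1.85], "twist": [0, 0, 0], "grip": 1}, {"xyz": [1.4, 0.67, 1.9], "twist": [0, 0, 0], "grip": 1}]'

```text
clock: 27.25
position: [0.5887, -0.2394, 0.1833]
ee_rot: [-2.272, -2.161, 0.008]
force: [0.2, 0.2, -0.5]
width: 0.192
```

Emit:
jog_arm --moves '[{"xyz": [0, 0, 0], "twist": [0, 0, 0], "grip": 1}]'

```text
clock: 27.38
position: [0.5896, -0.2411, 0.1853]
ee_rot: [-2.277, -2.161, 0.006]
force: [0.3, 0.2, 0.0]
width: 0.19
```

Run:
```python
from h import *
st=arm.observe();p=cam("wrist",st);im=arm.get_image("wrist");cv2.imwrite("pics/w12.png",im)
X=st['position'];Rr=R.from_rotvec(st['ee_rot']);print(X,st['width'])
print("foot",proj(p,X+Rr.apply([[0,0,.0984],[0,0,.0909]])),"axis at rack top",proj(p,[X[0],X[1],.066]))
cv2.imwrite("pics/r12.png",cv2.resize(im[95:245,115:315],None,fx=4,fy=4,interpolation=cv2.INTER_CUBIC))
```

```text
[ 0.58964291 -0.24108494  0.18533785] 0.19034861554294588
foot [[254.173924   196.99275532]
 [254.16209275 199.90081535]] axis at rack top [[254.83681878 189.56089181]]
```

View pics/r12.png

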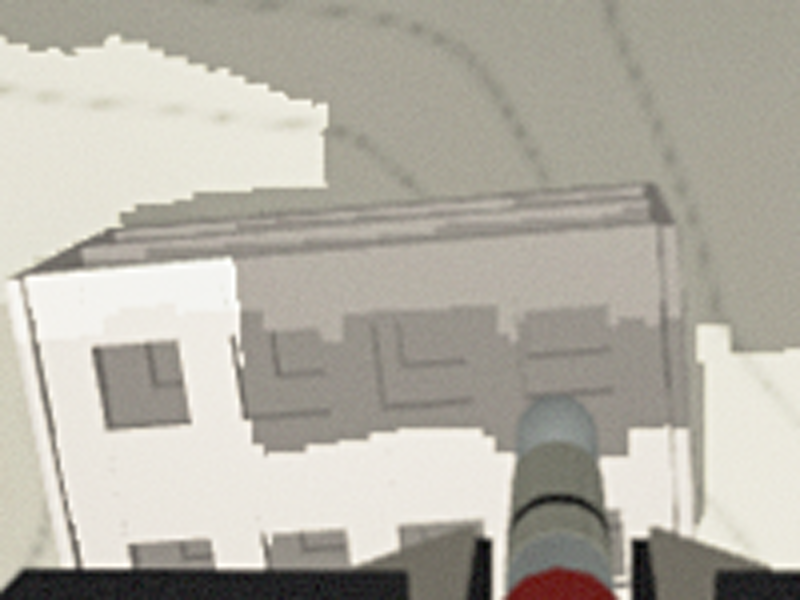

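Run:
```python
from rack import *
p=cam("wrist");g=lambda x,y:(115+x/4-.375,95+y/4-.375)
uv=[g(141,386),g(567,349)]
print(onz(p,uv,.066)); o,Q=fit(uv,p,np.array([(-.045,.0225),(.045,.0225)]))
print("edges", onz(p,[g(567,391),g(567,307),g(145,430),g(139,343),g(522,350),g(612,347)],.066))
print("outer top-left/right corners",onz(p,[g(22,275),g(672,225)],.066))
print(dict(pos=arm.observe()['position']))
```

```text
[[ 0.50147525 -0.23840643  0.066     ]
 [ 0.59149934 -0.23507347  0.066     ]]
rack [ 0.5473 -0.2592] 2.12 res mm [[-0.0, -0.0], [0.0, 0.0]]
edges [[ 0.59103681 -0.24411826  0.066     ]
 [ 0.59195397 -0.2261866   0.066     ]
 [ 0.50096412 -0.24812792  0.066     ]
 [ 0.5023546  -0.22910259  0.066     ]
 [ 0.58217884 -0.23480565  0.066     ]
 [ 0.60082389 -0.23512611  0.066     ]]
outer top-left/right corners [[ 0.47967111 -0.21334752  0.066     ]
 [ 0.61400341 -0.21033975  0.066     ]]
{'pos': array([ 0.58980296, -0.24147728,  0.18567313])}
```

Emit:
jog_arm --moves '[{"xyz": [0.14, 0.03, 0], "twist": [0, 0, 0], "grip": 1}, {"xyz": [0.14, 0.03, 0.1], "twist": [0, 0, 0], "grip": 1}, {"xyz": [0.14, 0.03, 0.3], "twist": [0, 0, 0], "grip": 1}, {"xyz": [0.14, 0.03, 0.45], "twist": [0, 0, 0], "grip": 1}, {"xyz": [0.14, 0.03, 0.6], "twist": [0, 0, 0], "grip": 1}]'

```text
clock: 28.05
position: [0.5908, -0.2335, 0.1472]
ee_rot: [-2.277, -2.159, 0.008]
force: [0.1, 1.4, 0.0]
width: 0.187
```

```bash
python3 dt.py .5915 -.233 .1044 87 0
```

```text
28.05 [ 0.5908 -0.2335  0.1472] q [ 0.3   0.54 -0.01  1.64  0.01  0.97  0.23] (array([0.01 , 0.015, 0.714]), array([-0.036,  0.004, -0.005]))
```

Emit:
jog_arm --moves '[{"xyz": [0, 0, 0.2], "twist": [0, 0, 0], "grip": 1}, {"xyz": [0, 0, 0.4], "twist": [0, 0, 0], "grip": 1}, {"xyz": [0, 0, 0.6], "twist": [0, 0, 0], "grip": 1}, {"xyz": [0, 0, 0.7], "twist": [0, 0, 0], "grip": 1}]'

```text
clock: 28.55
position: [0.5905, -0.2333, 0.1052]
ee_rot: [-2.276, -2.159, 0.008]
force: [-0.5, 0.2, 0.2]
width: 0.187
```

Emit:
jog_arm --moves '[{"xyz": [0, 0, 0], "twist": [0, 0, 0], "grip": 0.6}, {"xyz": [0, 0, 0], "twist": [0, 0, 0], "grip": 0.4}, {"xyz": [0, 0, 0], "twist": [0, 0, 0], "grip": 0.4}]'

```text
clock: 28.92
position: [0.5912, -0.2335, 0.1068]
ee_rot: [-2.277, -2.16, 0.006]
force: [0.3, 0.0, 0.4]
width: 0.297
```

Emit:
jog_arm --moves '[{"xyz": [0, 0, -0.3], "twist": [0, 0, 0], "grip": 0.4}, {"xyz": [0, 0, -0.9], "twist": [0, 0, 0], "grip": 0.4}, {"xyz": [0, 0, -1.8], "twist": [0, 0, 0], "grip": 0.4}, {"xyz": [0, 0, -2.6], "twist": [0, 0, 0], "grip": 0.4}, {"xyz": [0, 0, -3.1], "twist": [0, 0, 0], "grip": 0.4}]'

```text
clock: 29.55
position: [0.5926, -0.2335, 0.2969]
ee_rot: [2.279, 2.161, -0.003]
force: [1.0, 0.3, -0.8]
width: 0.3
```

```bash
python3 dt.py .5635 .14 .29 87 8;python3 caps.py
```

```text
29.55 [ 0.5926 -0.2335  0.2969] q [0.29 0.42 0.   1.45 0.   1.27 0.24] (array([ 6.191, -0.814,  0.104]), array([-0.005,  0.811, -0.004]))
red [356.8 189.1] [331, 156, 91, 82, 1211] [ 0.6903 -0.2493  0.139 ]
red [256.8 174.6] [249, 165, 16, 20, 223] [ 0.5951 -0.2301  0.139 ]
```

Emit:
jog_arm --moves '[{"xyz": [0.7, -0.1, 0], "twist": [0, 0, 0], "grip": 0.35}, {"xyz": [1.6, -0.2, 0], "twist": [0, 0, 0], "grip": 0.35}, {"xyz": [2.5, -0.3, 0], "twist": [0, 0, 0], "grip": 0.35}, {"xyz": [3.4, -0.4, 0.1], "twist": [0, 0, 0], "grip": 0.35}, {"xyz": [4.3, -0.6, 0.1], "twist": [0, 0, 0], "grip": 0.35}]'

```text
clock: 30.22
position: [0.5693, 0.0279, 0.2872]
ee_rot: [-2.278, -2.16, 0.006]
force: [0.7, 0.8, -0.1]
width: 0.323
```

Emit:
jog_arm --moves '[{"xyz": [0.9, -0.1, 0], "twist": [0, 0, 0], "grip": 0.35}, {"xyz": [1.6, -0.2, 0], "twist": [0, 0, 0], "grip": 0.35}, {"xyz": [1.9, -0.2, 0], "twist": [0, 0.4, 0], "grip": 0.35}, {"xyz": [1.9, -0.2, 0], "twist": [0, 0.8, 0], "grip": 0.35}, {"xyz": [1.9, -0.2, 0], "twist": [0, 0.8, 0], "grip": 0.35}]'

```text
clock: 30.85
position: [0.5639, 0.139, 0.2872]
ee_rot: [-2.209, -2.089, -0.148]
force: [0.3, 0.4, -0.0]
width: 0.327
```

Emit:
jog_arm --moves '[{"xyz": [0, 0, 0], "twist": [0, 0, 0], "grip": 0.35}, {"xyz": [0, 0, 0], "twist": [0, 0, 0], "grip": 0.35}]'

```text
clock: 31.1
position: [0.5636, 0.1412, 0.2865]
ee_rot: [-2.205, -2.092, -0.147]
force: [-0.2, 0.7, 0.7]
width: 0.326
```

```bash
python3 caps.py;python3 dt.py .5635 .2082 .16 87 8
```

```text
purp [250.9 130.1] [242, 121, 19, 20, 296] [0.5633 0.208  0.139 ]
31.15 [0.5636 0.1412 0.2864] q [-0.13  0.32 -0.17  1.63 -0.09  1.15 -0.31] (array([ 0.814, -0.048,  2.24 ]), array([-0.031,  0.008, -0.003]))
```

```bash
python3 dt.py .5636 .2085 .20 87 8; python3 dt.py .5636 .2085 .131 87 8
```

```text
31.15 [0.5636 0.1412 0.2864] q [-0.13  0.32 -0.17  1.63 -0.09  1.15 -0.31] (array([ 0.911, -0.05 ,  1.581]), array([-0.031,  0.008, -0.003]))
31.15 [0.5636 0.1412 0.2864] q [-0.13  0.32 -0.17  1.63 -0.09  1.15 -0.31] (array([ 0.752, -0.044,  2.72 ]), array([-0.031,  0.008, -0.003]))
```

Emit:
jog_arm --moves '[{"xyz": [0.5, -0.03, 0.4], "twist": [0, 0, 0], "grip": 0.35}, {"xyz": [0.91, -0.05, 1.0], "twist": [0, 0, 0], "grip": 0.35}, {"xyz": [0.91, -0.05, 1.5], "twist": [0, 0, 0], "grip": 0.35}, {"xyz": [0.91, -0.05, 1.58], "twist": [0, 0, 0], "grip": 0.35}, {"xyz": [0.91, -0.05, 1.58], "twist": [0, 0, 0], "grip": 0.35}]'

```text
clock: 31.78
position: [0.5641, 0.2078, 0.2004]
ee_rot: [-2.206, -2.09, -0.148]
force: [0.1, 0.3, 0.1]
width: 0.325
```

```bash
python3 caps.py; python3 dt.py .5636 .2085 .131 87 8
```

```text
purp [253.2 224.8] [241, 210, 26, 30, 635] [0.5632 0.2083 0.139 ]
31.825 [0.5645 0.2077 0.201 ] q [-0.23  0.42 -0.19  1.71 -0.06  0.96 -0.42] (array([-0.149, -0.011,  1.158]), array([-0.023,  0.004, -0.011]))
```

Emit:
jog_arm --moves '[{"xyz": [-0.04, -0.01, 0.3], "twist": [0, 0, 0], "grip": 0.35}, {"xyz": [-0.08, -0.01, 0.6], "twist": [0, 0, 0], "grip": 0.35}, {"xyz": [-0.12, -0.01, 0.9], "twist": [0, 0, 0], "grip": 0.35}, {"xyz": [-0.15, -0.01, 1.12], "twist": [0, 0, 0], "grip": 0.35}, {"xyz": [-0.15, -0.01, 1.15], "twist": [0, 0, 0], "grip": 0.35}]'

```text
clock: 32.45
position: [0.5629, 0.2083, 0.1303]
ee_rot: [-2.206, -2.09, -0.147]
force: [0.4, 0.3, 0.3]
width: 0.325
```

Emit:
jog_arm --moves '[{"xyz": [0, 0, 0], "twist": [0, 0, 0], "grip": 0.6}, {"xyz": [0, 0, 0], "twist": [0, 0, 0], "grip": 1}, {"xyz": [0, 0, 0], "twist": [0, 0, 0], "grip": 1}, {"xyz": [0, 0, 0], "twist": [0, 0, 0], "grip": 1}]' --force 15

```text
clock: 32.95
position: [0.5633, 0.2088, 0.1309]
ee_rot: [-2.205, -2.091, -0.149]
force: [-0.0, 0.4, 3.9]
width: 0.19
```

```bash
python3 dt.py .5635 .2085 .305 87 8
```

```text
32.95 [0.5633 0.2088 0.1309] q [-0.23  0.49 -0.19  1.79 -0.05  0.81 -0.41] (array([ 0.397, -0.008, -2.874]), array([-0.024,  0.002, -0.007]))
```

Emit:
jog_arm --moves '[{"xyz": [0.03, 0, -0.2], "twist": [0, 0, 0], "grip": 1}, {"xyz": [0.1, 0, -0.75], "twist": [0, 0, 0], "grip": 1}, {"xyz": [0.21, 0, -1.5], "twist": [0, 0, 0], "grip": 1}, {"xyz": [0.31, 0, -2.25], "twist": [0, 0, 0], "grip": 1}, {"xyz": [0.4, 0, -2.87], "twist": [0, 0, 0], "grip": 1}]'

```text
clock: 33.58
position: [0.5637, 0.2086, 0.3069]
ee_rot: [-2.205, -2.091, -0.149]
force: [0.1, 0.6, -0.8]
width: 0.188
```

```bash
python3 dt.py .5013 -.2384 .30 87 8; python3 dt.py .5013 -.2384 .30 87 0
```

```text
33.575 [0.5637 0.2086 0.3069] q [-0.23  0.33 -0.18  1.56 -0.07  1.19 -0.43] (array([-7.438, -0.644, -0.923]), array([-0.023,  0.002, -0.006]))
33.575 [0.5637 0.2086 0.3069] q [-0.23  0.33 -0.18  1.56 -0.07  1.19 -0.43] (array([-7.438, -0.644, -0.923]), array([-0.023, -0.798, -0.005]))
```

Emit:
jog_arm --moves '[{"xyz": [-0.5, -0.04, -0.06], "twist": [0, 0, 0], "grip": 1}, {"xyz": [-1.4, -0.12, -0.17], "twist": [0, 0, 0], "grip": 1}, {"xyz": [-2.3, -0.2, -0.29], "twist": [0, 0, 0], "grip": 1}, {"xyz": [-3.2, -0.28, -0.4], "twist": [0, 0, 0], "grip": 1}, {"xyz": [-4.1, -0.36, -0.51], "twist": [0, 0, 0], "grip": 1}]'

```text
clock: 34.2
position: [0.5284, -0.0394, 0.3014]
ee_rot: [-2.205, -2.091, -0.148]
force: [-0.0, 0.8, -0.1]
width: 0.19
```

Emit:
jog_arm --moves '[{"xyz": [-0.9, -0.08, -0.11], "twist": [0, 0, 0], "grip": 1}, {"xyz": [-1.8, -0.15, -0.22], "twist": [0, 0, 0], "grip": 1}, {"xyz": [-2.6, -0.22, -0.32], "twist": [0, 0, 0], "grip": 1}, {"xyz": [-3.1, -0.28, -0.4], "twist": [0, 0, 0], "grip": 1}, {"xyz": [-3.34, -0.28, -0.41], "twist": [0, 0, 0], "grip": 1}]'

```text
clock: 34.83
position: [0.501, -0.2404, 0.2979]
ee_rot: [-2.208, -2.088, -0.147]
force: [-0.0, 0.1, -0.6]
width: 0.191
```

Emit:
jog_arm --moves '[{"xyz": [0, 0, 0], "twist": [0, 0, 0], "grip": 1}, {"xyz": [0, 0, 0], "twist": [0, 0, 0], "grip": 1}]'

```text
clock: 35.08
position: [0.5021, -0.2367, 0.2974]
ee_rot: [-2.202, -2.093, -0.148]
force: [-0.3, 0.8, 0.1]
width: 0.191
```

```bash
python3 dt.py .5013 -.238 .185 87 8; python3 caps.py
python3 - <<'E'
from h import *
t=arm.get_image("top");s=arm.get_image("side");cv2.imwrite("pics/s13.png",s)
P={n:cam(n) for n in("top","side")}
for n,i in(("top",t),("side",s)):
    print(n,[(c.tolist(),int(q[4]),onz(P[n],[c],.108)[0].round(4).tolist()) for c,q in blobs(i,(0,150,50),(5,255,255),8)])
d=np.abs(s.astype(int)-cv2.imread("pics/s10.png")).sum(2);print("side diff rack region",d[180:215,300:345].mean())
E
```

```text
35.075 [ 0.5021 -0.2367  0.2974] q [ 0.41  0.32  0.03  1.61 -0.14  1.28  0.43] (array([-0.284, -0.002,  1.852]), array([-0.032, -0.001,  0.005]))
red [417.8 215.7] [398, 181, 89, 80, 1284] [ 0.6613 -0.2591  0.139 ]
red [343.1 192.9] [333, 184, 20, 18, 250] [ 0.5869 -0.2327  0.139 ]
purp [254.9 254.3] [236, 238, 39, 30, 947] [ 0.4992 -0.2895  0.139 ]
top [([317.2, 188.0], 11, [0.5935, -0.2371, 0.108])]
side [([300.8, 167.3], 246, [0.6598, -0.2493, 0.108]), ([308.2, 183.4], 20, [0.5933, -0.2364, 0.108])]
side diff rack region 111.30285714285715
```

```bash
python3 dt.py .5014 -.237 .175 87 8
```

```text
35.225 [ 0.502  -0.2371  0.2975] q [ 0.41  0.32  0.03  1.61 -0.14  1.28  0.43] (array([-2.820e-01,  1.000e-03,  2.022e+00]), array([-0.031,  0.003,  0.005]))
```

Emit:
jog_arm --moves '[{"xyz": [-0.07, 0, 0.5], "twist": [0, 0, 0], "grip": 1}, {"xyz": [-0.18, 0, 1.3], "twist": [0, 0, 0], "grip": 1}, {"xyz": [-0.26, 0, 1.85], "twist": [0, 0, 0], "grip": 1}, {"xyz": [-0.28, 0, 2.0], "twist": [0, 0, 0], "grip": 1}, {"xyz": [-0.28, 0, 2.0], "twist": [0, 0, 0], "grip": 1}]'

```text
clock: 35.85
position: [0.5012, -0.2382, 0.1765]
ee_rot: [-2.204, -2.091, -0.148]
force: [0.8, 0.2, 0.6]
width: 0.193
```

```bash
python3 dt.py .5014 -.237 .14 87 8
python3 - <<'E'
from h import *
st=arm.observe();p=cam("wrist",st);im=arm.get_image("wrist");cv2.imwrite("pics/w14.png",im)
Z=st['position'][2]-.0959+.0075;X=st['position']
print("sphere c pred",proj(p,[X[0],X[1]-.0008,Z]),"hole pred",proj(p,[.5014,-.2384,.066]),"edges",proj(p,[[.492,-.248,.066],[.511,-.248,.066],[.511,-.229,.066],[.492,-.229,.066]]).round(1).tolist())
g=cv2.cvtColor(im,cv2.COLOR_BGR2GRAY)
u=int(proj(p,[.5014,-.2384,.066])[0][0]);print(g[165:215,u].tolist());print(g[185:187,u-30:u+30].tolist())
E
```

```text
35.85 [ 0.5012 -0.2382  0.1765] q [ 0.42  0.42  0.01  1.77 -0.16  1.01  0.47] (array([-0.064,  0.005,  0.606]), array([-0.031,  0.004, -0.005]))
sphere c pred [[254.86326505 217.89749194]] hole pred [[255.14989369 211.23964915]] edges [[244.3, 223.3], [267.4, 222.1], [266.3, 199.3], [243.0, 200.5]]
[164, 159, 160, 160, 160, 164, 160, 157, 137, 162, 173, 176, 186, 169, 147, 173, 188, 188, 184, 185, 188, 187, 183, 184, 185, 184, 187, 185, 185, 180, 186, 184, 183, 182, 175, 160, 153, 156, 151, 154, 153, 154, 153, 139, 122, 125, 134, 131, 140, 142]
[[180, 163, 168, 183, 186, 184, 183, 183, 185, 186, 183, 184, 184, 182, 182, 184, 183, 188, 183, 183, 186, 186, 187, 183, 188, 182, 184, 185, 182, 184, 188, 183, 182, 185, 182, 188, 183, 184, 184, 185, 184, 184, 185, 185, 186, 186, 184, 184, 179, 186, 184, 184, 184, 182, 183, 184, 184, 181, 184, 182], [179, 160, 164, 183, 185, 182, 182, 183, 184, 183, 183, 184, 183, 185, 183, 184, 187, 184, 181, 183, 187, 183, 181, 185, 184, 183, 184, 186, 184, 185, 187, 185, 184, 186, 185, 183, 187, 183, 184, 186, 185, 186, 187, 180, 183, 184, 182, 184, 185, 182, 185, 184, 188, 184, 186, 183, 184, 182, 186, 185]]
```

Emit:
jog_arm --moves '[{"xyz": [0.025, 0, 0], "twist": [0, 0, 0], "grip": 1}, {"xyz": [0.01, 0, 0.15], "twist": [0, 0, 0], "grip": 1}, {"xyz": [-0.015, 0, 0.3], "twist": [0, 0, 0], "grip": 1}, {"xyz": [-0.035, 0, 0.45], "twist": [0, 0, 0], "grip": 1}, {"xyz": [-0.06, 0, 0.6], "twist": [0, 0, 0], "grip": 1}]'

```text
clock: 36.52
position: [0.5006, -0.2371, 0.1391]
ee_rot: [-2.205, -2.09, -0.147]
force: [0.0, -0.4, 0.3]
width: 0.188
```

```bash
python3 dt.py .5014 -.2367 .103 87 8
```

```text
36.525 [ 0.5006 -0.2371  0.1391] q [ 0.42  0.46  0.01  1.81 -0.16  0.93  0.48] (array([-0.077,  0.017,  0.597]), array([-0.034,  0.004, -0.008]))
```

In the hole with no force; lower fully, release, rise.

Emit:
jog_arm --moves '[{"xyz": [-0.02, 0.01, 0.2], "twist": [0, 0, 0], "grip": 1}, {"xyz": [-0.05, 0.01, 0.4], "twist": [0, 0, 0], "grip": 1}, {"xyz": [-0.07, 0.01, 0.54], "twist": [0, 0, 0], "grip": 1}, {"xyz": [-0.08, 0.01, 0.59], "twist": [0, 0, 0], "grip": 1}]'

```text
clock: 37.02
position: [0.5009, -0.2369, 0.1035]
ee_rot: [-2.205, -2.09, -0.147]
force: [-0.5, -0.7, 0.7]
width: 0.188
```

Emit:
jog_arm --moves '[{"xyz": [0, 0, 0], "twist": [0, 0, 0], "grip": 0.6}, {"xyz": [0, 0, 0], "twist": [0, 0, 0], "grip": 0.4}, {"xyz": [0, 0, 0], "twist": [0, 0, 0], "grip": 0.4}]'

```text
clock: 37.4
position: [0.5014, -0.2371, 0.1046]
ee_rot: [-2.206, -2.091, -0.148]
force: [-0.6, -0.2, 0.2]
width: 0.298
```

Emit:
jog_arm --moves '[{"xyz": [0.04, 0, -0.3], "twist": [0, 0, 0], "grip": 0.4}, {"xyz": [0.13, 0, -0.9], "twist": [0, 0, 0], "grip": 0.4}, {"xyz": [0.25, 0, -1.8], "twist": [0, 0, 0], "grip": 0.4}, {"xyz": [0.36, 0, -2.6], "twist": [0, 0, 0], "grip": 0.4}, {"xyz": [0.45, 0, -3.2], "twist": [0, -0.8, 0], "grip": 0.4}]'

```text
clock: 38.02
position: [0.5017, -0.2403, 0.3003]
ee_rot: [2.286, 2.154, -0.01]
force: [1.5, 0.6, -1.3]
width: 0.299
```

```bash
python3 - <<'E'
from h import *
st=arm.observe();p=cam("wrist",st);im=arm.get_image("wrist");cv2.imwrite("pics/w15.png",im);t=arm.get_image("top");s=arm.get_image("side");cv2.imwrite("pics/s15.png",s)
P={"top":cam("top"),"side":cam("side"),"wrist":p};print(st['position'])
for n,i in(("top",t),("side",s),("wrist",im)):
  for nm,lo,hi in(("red",(0,150,50),(5,255,255)),("purp",(125,60,40),(165,255,255))):
    print(n,nm,[(c.tolist(),int(q[4]),onz(P[n],[c],.107)[0].round(4).tolist()) for c,q in blobs(i,lo,hi,8)])
# hood free edge features: blue label on hood
print("blue",[(n,c.tolist(),int(q[4])) for n,i in(("top",t),("side",s)) for c,q in blobs(i,(100,150,70),(118,255,255),8)])
E
python3 dt.py .55 .0 .35 87 0
```

```text
[ 0.50172054 -0.2402801   0.30033021]
top red []
top purp []
side red [([283.8, 160.7], 18, [0.7094, -0.2154, 0.107]), ([302.0, 168.2], 219, [0.6555, -0.2513, 0.107]), ([308.3, 182.4], 14, [0.5972, -0.2392, 0.107])]
side purp [([324.4, 204.7], 22, [0.5043, -0.2379, 0.107])]
wrist red [([416.7, 188.2], 1489, [0.6754, -0.2704, 0.107]), ([344.3, 163.1], 235, [0.5954, -0.2385, 0.107])]
wrist purp [([257.3, 168.4], 223, [0.5042, -0.239, 0.107])]
blue [('top', [86.5, 185.0], 25), ('side', [92.7, 222.4], 59), ('side', [191.1, 254.4], 60)]
38.175 [ 0.5039 -0.2351  0.3007] q [ 0.31  0.28  0.04  1.65 -0.01  1.22  0.3 ] (array([ 3.949,  0.575, -0.829]), array([-0.003,  0.011,  0.02 ]))
```

```bash
python3 dt.py .52 .06 .42 87 0;python3 dt.py .548 .40 .42 87 0
```

```text
38.175 [ 0.5039 -0.2351  0.3007] q [ 0.31  0.28  0.04  1.65 -0.01  1.22  0.3 ] (array([ 4.921,  0.027, -1.997]), array([-0.003,  0.011,  0.02 ]))
38.175 [ 0.5039 -0.2351  0.3007] q [ 0.31  0.28  0.04  1.65 -0.01  1.22  0.3 ] (array([10.604,  0.216, -2.008]), array([-0.003,  0.011,  0.02 ]))
```

Emit:
jog_arm --moves '[{"xyz": [0.5, 0, -0.5], "twist": [0, 0, 0], "grip": 1}, {"xyz": [1.3, 0, -1.0], "twist": [0, 0, 0], "grip": 1}, {"xyz": [2.1, 0, -1.5], "twist": [0, 0, 0], "grip": 1}, {"xyz": [2.9, 0.02, -2.0], "twist": [0, 0, 0], "grip": 1}, {"xyz": [3.8, 0.03, -2.0], "twist": [0, 0, 0], "grip": 1}]'

```text
clock: 38.8
position: [0.5173, -0.0087, 0.4192]
ee_rot: [-2.279, -2.158, 0.004]
force: [1.5, 0.0, -0.3]
width: 0.004
```

Emit:
jog_arm --moves '[{"xyz": [0.9, 0, 0], "twist": [0, 0, 0], "grip": 1}, {"xyz": [1.8, 0, 0], "twist": [0, 0, 0], "grip": 1}, {"xyz": [2.7, 0.05, 0], "twist": [0, 0, 0], "grip": 1}, {"xyz": [3.6, 0.1, 0], "twist": [0, 0, 0], "grip": 1}, {"xyz": [4.5, 0.15, 0], "twist": [0, 0, 0], "grip": 1}]'

```text
clock: 39.42
position: [0.5402, 0.2607, 0.4163]
ee_rot: [-2.277, -2.157, 0.01]
force: [0.4, 0.5, -0.1]
width: 0.006
```

```bash
python3 dt.py .548 .405 .42 87 0
```

```text
39.425 [0.5402 0.2607 0.4163] q [-0.38  0.33 -0.23  1.3   0.07  1.53 -0.66] (array([ 2.408e+00, -1.000e-03, -6.600e-02]), array([-0.046,  0.008, -0.009]))
```

Emit:
jog_arm --moves '[{"xyz": [0.9, 0, 0], "twist": [0, 0, 0], "grip": 1}, {"xyz": [1.8, 0, 0], "twist": [0, 0, 0], "grip": 1}, {"xyz": [2.4, 0, 0], "twist": [0, 0, 0], "grip": 1}, {"xyz": [2.4, 0, 0], "twist": [0, 0, 0], "grip": 1}, {"xyz": [2.4, 0, 0.4], "twist": [0, 0, 0], "grip": 1}]'

```text
clock: 40.05
position: [0.5484, 0.4034, 0.3935]
ee_rot: [-2.277, -2.159, 0.005]
force: [0.3, -0.1, -0.4]
width: 0.003
```

Emit:
jog_arm --moves '[{"xyz": [0, 0, 0.5], "twist": [0, 0, 0], "grip": 1}, {"xyz": [0, 0, 1.1], "twist": [0, 0, 0], "grip": 1}, {"xyz": [0, 0, 1.4], "twist": [0, 0, 0], "grip": 1}, {"xyz": [0, 0, 1.45], "twist": [0, 0, 0], "grip": 1}]'

```text
clock: 40.55
position: [0.5472, 0.4014, 0.3044]
ee_rot: [-2.279, -2.158, 0.013]
force: [0.1, 0.0, 0.1]
width: 0.007
```

```bash
python3 dt.py .547 .335 .305 87 0
```

```text
40.55 [0.5472 0.4014 0.3044] q [-0.55  0.51 -0.26  1.3   0.12  1.36 -0.86] (array([-1.105,  0.058, -0.006]), array([-0.048,  0.022, -0.013]))
```

Emit:
jog_arm --moves '[{"xyz": [-0.6, 0, 0], "twist": [0, 0, 0], "grip": 1}, {"xyz": [-1.1, 0, 0], "twist": [0, 0, 0], "grip": 1}, {"xyz": [-1.5, 0, -0.05], "twist": [0, 0, 0], "grip": 1}, {"xyz": [-1.8, 0, -0.1], "twist": [0, 0, 0], "grip": 1}, {"xyz": [-2.1, 0, -0.12], "twist": [0, 0, 0], "grip": 1}]'

```text
clock: 41.18
position: [0.5403, 0.2774, 0.3141]
ee_rot: [-2.276, -2.16, 0.006]
force: [0.0, 3.3, -1.9]
width: 0.006
```

Run:
```python
from h import *
s=arm.get_image("side");cv2.imwrite("pics/s16.png",s);st=arm.observe();print(st['position'],st['force'])
print("blue",[(c.tolist(),int(q[4])) for c,q in blobs(s,(100,150,70),(118,255,255),8)])
```

```text
[0.54084273 0.27435762 0.31422337] [-0.03396299 -1.67735676  0.22409278]
blue [([191.8, 256.4], 88)]
```

Emit:
jog_arm --moves '[{"xyz": [-0.46, 0, -0.03], "twist": [0, 0, 0], "grip": 1}, {"xyz": [-0.97, 0, 0.03], "twist": [0, 0, 0], "grip": 1}, {"xyz": [-1.44, 0, 0.22], "twist": [0, 0, 0], "grip": 1}, {"xyz": [-1.87, 0, 0.52], "twist": [0, 0, 0], "grip": 1}, {"xyz": [-2.24, 0, 0.9], "twist": [0, 0, 0], "grip": 1}]'

```text
clock: 41.85
position: [0.5328, 0.1432, 0.26]
ee_rot: [-2.276, -2.16, 0.006]
force: [-0.8, 3.2, 1.7]
width: 0.002
```

```bash
python3 dt.py .538 .086 .19 87 0
python3 - <<'E'
from h import *
s=arm.get_image("side");t=arm.get_image("top");w=arm.get_image("wrist");cv2.imwrite("pics/s17.png",s);cv2.imwrite("pics/t17.png",t);cv2.imwrite("pics/w17.png",w);st=arm.observe();print(st['position'],st['force'])
a=np.hstack([cv2.resize(s[150:322,70:282],(420,340)),cv2.resize(w,(380,285)).copy() if 0 else cv2.resize(w,(380,340))])
cv2.imwrite("pics/m17.png",a)
E
```

```text
41.85 [0.5328 0.1432 0.26  ] q [-0.19  0.32 -0.22  1.7   0.07  1.14 -0.48] (array([-0.946,  0.142,  1.166]), array([-0.03 ,  0.002, -0.001]))
[0.53258884 0.14221347 0.25934153] [-0.53399755  0.33489778  0.92251134]
```

View pics/m17.png

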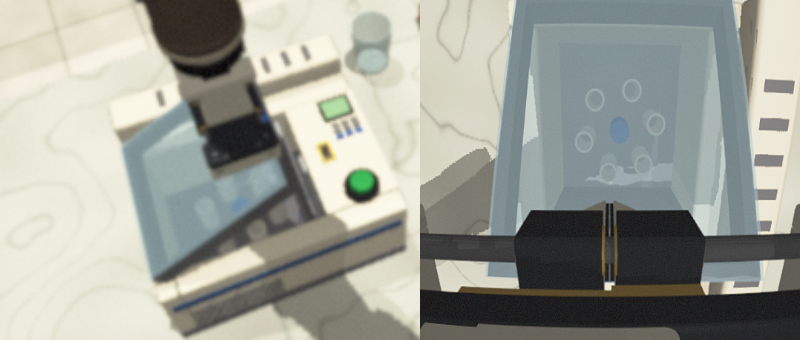

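Emit:
jog_arm --moves '[{"xyz": [-0.33, 0.05, 0.4], "twist": [0, 0, 0], "grip": 1}, {"xyz": [-0.56, 0.08, 0.8], "twist": [0, 0, 0], "grip": 1}, {"xyz": [-0.76, 0.1, 1.1], "twist": [0, 0, 0], "grip": 1}, {"xyz": [-0.85, 0.1, 1.3], "twist": [0, 0, 0], "grip": 1}, {"xyz": [-0.85, 0.1, 1.36], "twist": [0, 0, 0], "grip": 1}]'

```text
clock: 42.62
position: [0.5366, 0.0933, 0.179]
ee_rot: [-2.277, -2.161, 0.005]
force: [0.2, -0.3, 6.2]
width: 0.007
```

Emit:
jog_arm --moves '[{"xyz": [0, 0, 0.03], "twist": [0, 0, 0], "grip": 1}, {"xyz": [0, 0, 0.05], "twist": [0, 0, 0], "grip": 1}]'

```text
clock: 42.88
position: [0.5366, 0.0928, 0.1764]
ee_rot: [-2.277, -2.161, 0.006]
force: [-1.0, -0.5, 5.3]
width: 0.001
```

Emit:
jog_arm --moves '[{"xyz": [0, 0, 0.02], "twist": [0, 0, 0], "grip": 1}, {"xyz": [0, 0, 0.04], "twist": [0, 0, 0], "grip": 1}]'

```text
clock: 43.12
position: [0.5363, 0.0925, 0.1733]
ee_rot: [-2.277, -2.16, 0.006]
force: [0.5, -1.1, 1.8]
width: 0.004
```

Emit:
jog_arm --moves '[{"xyz": [0, 0, 0.015], "twist": [0, 0, 0], "grip": 1}, {"xyz": [0, 0, 0.03], "twist": [0, 0, 0], "grip": 1}]'

```text
clock: 43.38
position: [0.5361, 0.0923, 0.1714]
ee_rot: [-2.277, -2.16, 0.006]
force: [0.4, -1.6, 6.6]
width: 0.003
```

Emit:
jog_arm --moves '[{"xyz": [0, 0, 0.015], "twist": [0, 0, 0], "grip": 1}, {"xyz": [0, 0, 0.025], "twist": [0, 0, 0], "grip": 1}]'

```text
clock: 43.62
position: [0.5361, 0.0922, 0.1705]
ee_rot: [-2.278, -2.16, 0.006]
force: [-2.3, -2.6, 12.0]
width: 0.006
```

Emit:
jog_arm --moves '[{"xyz": [0, 0, 0.012], "twist": [0, 0, 0], "grip": 1}, {"xyz": [0, 0, 0.02], "twist": [0, 0, 0], "grip": 1}]'

```text
clock: 43.88
position: [0.5362, 0.0921, 0.1696]
ee_rot: [-2.278, -2.16, 0.006]
force: [-4.3, -2.7, 16.1]
width: 0.006
```

Emit:
jog_arm --moves '[{"xyz": [0, 0, 0.02], "twist": [0, 0, 0], "grip": 1}, {"xyz": [0, 0, 0.03], "twist": [0, 0, 0], "grip": 1}]'

```text
clock: 44.12
position: [0.5362, 0.092, 0.1683]
ee_rot: [-2.278, -2.16, 0.006]
force: [-5.7, -4.7, 24.0]
width: 0.006
```

Emit:
jog_arm --moves '[{"xyz": [0, 0, -0.1], "twist": [0, 0, 0], "grip": 1}, {"xyz": [0, 0, -0.3], "twist": [0, 0, 0], "grip": 1}, {"xyz": [0, 0, -0.6], "twist": [0, 0, 0], "grip": 1}, {"xyz": [-0.6, 0, -1.0], "twist": [0, 0, 0], "grip": 1}, {"xyz": [-1.3, -0.5, -1.4], "twist": [0, 0, 0], "grip": 1}]'

```text
clock: 44.75
position: [0.5027, 0.0156, 0.2514]
ee_rot: [-2.275, -2.16, 0.007]
force: [0.8, -2.6, -0.1]
width: 0.004
```

Emit:
jog_arm --moves '[{"xyz": [-0.9, 0, 0], "twist": [0, 0, 0], "grip": 1}, {"xyz": [-1.8, 0, 0], "twist": [0, 0, 0], "grip": 1}, {"xyz": [-1.8, 0, 0], "twist": [0, 0, 0], "grip": 1}, {"xyz": [-1.8, 0, 0], "twist": [0, 0, 0], "grip": 1}, {"xyz": [-1.8, 0, 0], "twist": [0, 0, 0], "grip": 1}]'

```text
clock: 45.38
position: [0.4965, -0.0902, 0.2509]
ee_rot: [-2.274, -2.162, 0.007]
force: [-0.5, 0.9, -0.1]
width: 0.007
```

```bash
cat > chk.py <<'E'
from h import *
s=arm.get_image("side");t=arm.get_image("top");st=arm.observe();print(st['clock'],st['position'],st['force'])
s0=cv2.imread("pics/side0.png");t0=cv2.imread("pics/top0.png");so=cv2.imread("pics/s10.png");to=cv2.imread("pics/t10.png")
def nd(a,b,r):
    a=a[r].astype(float);b=b[r].astype(float);return np.corrcoef(a.ravel(),b.ravel())[0,1].round(3)
R1=np.s_[190:300,80:150];R2=np.s_[165:240,75:205]
print("side left area: vs shut",nd(s,s0,R1),"vs open",nd(s,so,R1)," top: vs shut",nd(t,t0,R2),"vs open",nd(t,to,R2))
for nm,lo,hi in(("green",(50,100,30),(80,255,255)),("orange",(5,150,100),(16,255,255)),("red",(0,150,50),(5,255,255)),("purp",(125,60,40),(165,255,255))):
    print(nm,[(n,c.tolist(),int(q[4])) for n,i in(("top",t),("side",s)) for c,q in blobs(i,lo,hi,8)])
E
python3 chk.py
```

```text
45.475 [ 0.49658075 -0.09043408  0.25091514] [0.13840179 0.13849523 0.52261186]
side left area: vs shut 0.991 vs open 0.035  top: vs shut 0.995 vs open -0.038
green [('top', [223.5, 232.9], 86), ('side', [252.1, 241.6], 133)]
orange [('top', [379.6, 211.1], 22), ('top', [388.5, 255.3], 51), ('side', [369.2, 169.3], 20), ('side', [403.5, 188.0], 46)]
red [('top', [317.3, 188.1], 16), ('side', [313.7, 166.6], 64), ('side', [308.2, 182.0], 20)]
purp [('top', [318.0, 220.9], 24), ('side', [324.5, 204.3], 28)]
```

```bash
python3 dt.py .466 .0135 .185 87 0; python3 chk.py | sed -n 2p
```

```text
45.475 [ 0.4966 -0.0904  0.2509] q [ 0.18  0.24 -0.12  1.83  0.03  1.08 -0.01] (array([ 1.705, -0.59 ,  1.101]), array([-0.033,  0.003,  0.01 ]))
side left area: vs shut 0.991 vs open 0.036  top: vs shut 0.995 vs open -0.038
```

Emit:
jog_arm --moves '[{"xyz": [0.8, -0.3, 0], "twist": [0, 0, 0], "grip": 1}, {"xyz": [1.6, -0.58, 0.1], "twist": [0, 0, 0], "grip": 1}, {"xyz": [1.7, -0.58, 0.5], "twist": [0, 0, 0], "grip": 1}, {"xyz": [1.7, -0.58, 1.0], "twist": [0, 0, 0], "grip": 1}, {"xyz": [1.7, -0.58, 1.1], "twist": [0, 0, 0], "grip": 1}]'

```text
clock: 46.2
position: [0.4656, 0.0121, 0.1838]
ee_rot: [-2.274, -2.159, 0.011]
force: [0.3, 0.8, 0.4]
width: 0.005
```

Emit:
jog_arm --moves '[{"xyz": [0, 0, 0.1], "twist": [0, 0, 0], "grip": 1}, {"xyz": [0, 0, 0.2], "twist": [0, 0, 0], "grip": 1}, {"xyz": [0, 0, 0.28], "twist": [0, 0, 0], "grip": 1}, {"xyz": [0, 0, 0.34], "twist": [0, 0, 0], "grip": 1}, {"xyz": [0, 0, 0.36], "twist": [0, 0, 0], "grip": 1}]'

```text
clock: 46.82
position: [0.467, 0.0118, 0.1637]
ee_rot: [-2.278, -2.16, 0.006]
force: [-0.4, -0.0, 3.9]
width: 0.003
```

Emit:
jog_arm --moves '[{"xyz": [0, 0, 0.015], "twist": [0, 0, 0], "grip": 1}, {"xyz": [0, 0, 0.03], "twist": [0, 0, 0], "grip": 1}]'

```text
clock: 47.08
position: [0.4671, 0.0118, 0.1621]
ee_rot: [-2.278, -2.16, 0.006]
force: [-2.0, -0.3, 13.6]
width: 0.002
```

Emit:
jog_arm --moves '[{"xyz": [0, 0, 0.01], "twist": [0, 0, 0], "grip": 1}, {"xyz": [0, 0, 0.015], "twist": [0, 0, 0], "grip": 1}]'

```text
clock: 47.32
position: [0.4671, 0.0118, 0.162]
ee_rot: [-2.278, -2.16, 0.006]
force: [-5.1, -1.8, 19.9]
width: 0.005
```

Bottomed at 20 N, so let it up and clear the scene.

Emit:
jog_arm --moves '[{"xyz": [0, 0, -0.1], "twist": [0, 0, 0], "grip": 1}, {"xyz": [0, 0, -0.4], "twist": [0, 0, 0], "grip": 1}, {"xyz": [0, 0, -1.0], "twist": [0, 0, 0], "grip": 1}, {"xyz": [-0.8, 0, -1.8], "twist": [0, 0, 0], "grip": 1}, {"xyz": [-1.6, 0, -1.8], "twist": [0, 0, 0], "grip": 1}]'

```text
clock: 47.95
position: [0.4635, -0.0842, 0.2718]
ee_rot: [2.277, 2.165, -0.001]
force: [1.1, -0.2, -0.9]
width: 0.004
```

Emit:
jog_arm --moves '[{"xyz": [-0.6, -1.0, 0], "twist": [0, 0, 0], "grip": 1}, {"xyz": [-0.6, -1.0, 0], "twist": [0, 0, 0], "grip": 1}, {"xyz": [-0.6, -1.0, 0], "twist": [0, 0, 0], "grip": 1}, {"xyz": [-0.6, -1.0, 0], "twist": [0, 0, 0], "grip": 1}]'

```text
clock: 48.45
position: [0.4012, -0.1158, 0.2692]
ee_rot: [-2.275, -2.161, 0.006]
force: [0.2, -0.6, 0.6]
width: 0.004
```

```bash
python3 chk.py
python3 - <<'E'
from h import *
P=[cam("top"),cam("side")];t=arm.get_image("top");s=arm.get_image("side")
o=[[b for b in blobs(i,(5,150,100),(16,255,255),6)] for i in(t,s)]
print([[(c.tolist(),int(q[4])) for c,q in k] for k in o])
small=[min(k,key=lambda b:b[1][4])[0] for k in o]; print("rod top",tri(P,small))
for nm,lo,hi in(("red",(0,150,50),(5,255,255)),("purp",(125,60,40),(165,255,255))):
    a=[[c for c,q in blobs(i,lo,hi,8)] for i in(t,s)]
    a=[min(k,key=lambda c:np.hypot(*(c-proj(p,[.5925 if nm=='red' else .5014,-.236,.107])[0]))) for k,p in zip(a,P)]
    print(nm,tri(P,a))
gg=cv2.cvtColor(t,cv2.COLOR_BGR2GRAY);_,m=cv2.threshold(gg[185:240,355:400],np.percentile(gg[170:280,290:440],90),255,0)
n,l,q,c=cv2.connectedComponentsWithStats(m);print([(c[i]+[355,185],q[i][4],onz(P[0],[c[i]+[355,185]],.07)[0].round(3)) for i in range(1,n) if q[i][4]>60])
for nm,r in(("beaker",np.s_[120:155,265:297]),("tipbox",np.s_[120:165,312:362]),("reagent",np.s_[150:182,366:394])):
    a=t[r].astype(float).ravel();b=cv2.imread("pics/top0.png")[r].astype(float).ravel();print(nm,np.corrcoef(a,b)[0,1].round(3))
E
```

```text
48.55 [ 0.4011874  -0.11586592  0.26913011] [ 0.51546056  0.19738195 -0.13656561]
side left area: vs shut 0.991 vs open 0.036  top: vs shut 0.995 vs open -0.038
green [('top', [224.5, 233.1], 101), ('side', [252.3, 241.8], 139)]
orange [('top', [379.6, 211.1], 22), ('top', [388.6, 255.4], 50), ('side', [369.1, 169.2], 21), ('side', [403.6, 188.0], 44)]
red [('top', [317.2, 188.4], 16), ('side', [283.7, 159.5], 14)]
purp [('top', [318.0, 220.9], 24)]
[[([379.5, 211.1], 23), ([388.7, 255.3], 50)], [([369.2, 169.3], 20), ([403.5, 188.0], 45)]]
rod top [ 0.52155285 -0.3950892   0.16454849]
red [ 0.58996149 -0.18861106  0.23620377]Traceback (most recent call last):
  File "<stdin>", line 8, in <module>
ValueError: min() iterable argument is empty
```

Run:
```python
from h import *
P=[cam("top"),cam("side")];t=arm.get_image("top");t0=cv2.imread("pics/top0.png")
print("red",tri(P,[(317.3,188.1),(308.2,182.0)]),"purp",tri(P,[(318,220.9),(324.5,204.3)]))
gg=cv2.cvtColor(t,cv2.COLOR_BGR2GRAY);_,m=cv2.threshold(gg[185:240,355:400],float(np.percentile(gg[185:240,355:400],75)),255,0)
n,l,q,c=cv2.connectedComponentsWithStats(m);print([((c[i]+[355,185]).round(1),q[i].tolist(),onz(P[0],[c[i]+[355,185]],.07)[0].round(3)) for i in range(1,n) if q[i][4]>60])
for nm,r in(("beaker",np.s_[120:155,265:297]),("tipbox",np.s_[120:165,312:362]),("reagent",np.s_[150:182,366:394])):
    print(nm,np.corrcoef(t[r].astype(float).ravel(),t0[r].astype(float).ravel())[0,1].round(3))
```

```text
red [ 0.5922938  -0.23587518  0.11589836] purp [ 0.50207486 -0.23678676  0.11222074]
[(array([374.8, 216.4]), [6, 17, 28, 28, 437], array([ 0.519, -0.404,  0.07 ]))]
beaker 0.997
tipbox 0.999
reagent 0.999
```

```bash
python3 -c "
from cell import arm;print(arm.sign_off())"
```

```text
the job is handed in; nothing more can be done
None
```

The job is handed in at about 49 s on the robot's clock. I did the steps in the order asked; there were two tubes, red and purple, and both are in the rack.

**What the last checks showed**
- **Hood:** the fixed-camera pictures match the shut state (0.99 similarity), and it stayed shut after I let go.
- **Rod:** it stands upright in its stand, with its top at about 165 mm. The stand was found about 2–3 cm from where it began; I take this to be the knock the task warned of, as the arm was away from it.
- **Tubes:** red and purple are upright in the two end places of one row. When I lowered them I felt no resistance down to about floor height. One late estimate put the red cap about 4 mm higher than expected, while an earlier pair of views agreed on full depth. I put the late one down to a small, partly hidden patch of colour and did not press the tube down.
- **Bystanders:** the beaker, tip box and reagent bottle look unmoved.

**What went less cleanly**
- The first power press overshot to about 43 N at the wrist, through the fingertips on the button; the limit for the arm or the gripper's body is 40 N. The second press reached 20 N.
- I could not read the on/off state. That the power was switched is judged only from the button bottoming out both times.
- One wrist picture, taken while the arm was still settling, put the rack about 8 mm off. I measured again with the arm still before placing anything.

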